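# Park the shaker in the bar cart's keeper and twist it shut around its jigger

## Robot

A 7-joint arm with a two-finger parallel gripper is mounted at the origin on the work surface. World frame = base frame: x ahead of the robot, y to its left, z up, the work surface at z = 0. Lengths are in m, angles in rad, forces in N, time in s.
With the tool pointing down it reaches from about 0.4 to 0.875 m from the base axis. Payload 19.3 kg.
Tool frame: the origin (TCP) lies at the very end of the fingers, on their centre line; the grasp point (between the pads) lies 19 mm behind it; z points along the fingers, y is the direction in which the jaws open and shut (so a half turn about z gives the same grasp; the last joint's range is limited). The gripper opens to 85 mm and grips with 20 to 120 N. Pads are 22 mm wide; open, the fingers measure 114 mm over their backs; the gripper's body (76 mm by 85 mm) begins 54 mm behind the grasp point. The pads swing forward as they close: fully open they stand 13 mm farther back than shut.
Start: joints at [-1.406, 0.521, -0.036, 1.599, 0.021, 1.021, -0.113], TCP at [0.145, 0.608, 0.231] pointing down, gripper open.
Joint ranges: [-2.91, 2.91], [-0.3, 2.13], [-1.5, 1.42], [0.17, 2.43], [-1.26, 4.41], [0.16, 1.93], [-2.52, 2.52]. Speed limits (rad/s): [1.89, 1.89, 2.39, 2.39, 3.01, 3.01, 3.01].

## Interface

Orientations are given as [roll, pitch, yaw] about the fixed x, y, z axes, in that order (R = Rz(yaw) Ry(pitch) Rx(roll)).
In Python, from workcell import telemetry, imaging, ticket gives the robot as it stands.
- The arm moves only by the tool carry_out, never from a script. Its argument "series" is a list of rows, each a list of 7 numbers: the shift along the tool's x, y, z in m, then the turn, a rotation vector about the tool's x, y, z in rad, then the closure in counts, from 0 (fully open) to 255 (shut). In form: [[tx, ty, tz, ax, ay, az, jaw], ...]. A call has 1 to 10 rows; each row is the pose to reach, as a shift and turn from the pose commanded when the call began, along the tool's axes at that moment; what a row does not reach only later rows make up. A row lasts 1/8 s, in which the tool goes at most 62.5 mm and 10.7 degrees, less where a joint would pass 70% of its speed; a pose out of reach is approached as far as the arm can. A call with a gripper value outside its range is refused whole. The fingers move at their own pace and stop on an object; "force" is the grip in N (left out, the last holds). Time passes only in rows, so rows that repeat a pose let the fingers close. It gives the time, the measured TCP pose, the force and the opening at its end, in the units of the state.
- telemetry.observe(): the state, without advancing time (a new reading comes with each control period).
- imaging.grab_frame(name): name is "side" or "top" or "wrist"; returns (picture, depth): 400x640x3 uint8, blue, green, red; 400x640 float32, m along the optical axis (not along the pixel's ray), 0 where there is no reading.
- imaging.camera_info(name): a dict with "mtx" (3x3 intrinsics, pixels), "dist_coeffs" ([k1, k2, p1, p2, k3] as OpenCV has them; the pictures are not rectified), "extrinsics" (4x4, takes a point from camera to world coordinates); the wrist camera has in their place "hand_eye" (4x4, takes a point from camera to tool coordinates, whose origin is the TCP and whose axes are the flange's). Camera axes: x right, y down, z forward; pixel columns grow to the right and rows downward; lengths in m; the calibration is good to about 2 mm. A picture is of the moment at which its call begins: read the wrist's pose just before it. camera_info takes no time and is no camera call.
- ticket.job_done(): hands the job in, once; it reports no verdict.
The state is a dict: "clock": time; "qpos": joint angles; "qd": joint speeds; "joint_efforts": joint torques, N m; "position": TCP position; "tool_rot": TCP orientation; "force": force on the tool from outside, world axes, zero at the start; "moment": the same for the moment, N m; "grip_width": finger opening in m.
Only numpy, scipy, OpenCV 4.12 (cv2) and the standard library are available. Lean on these libraries where they do the work, as an engineer would, in place of code of your own. Each camera call takes 0.05 s, during which the arm holds its last target.

## Task

Put the steel cocktail shaker away: first slide its lower half, standing on the tier, all the way into the brass keeper until the foot meets the end stop and the spring rollers snap in behind it, so that it cannot turn. Then stand the jigger inside it, set the shaker's top over the jigger and all the way down onto the lower half, and twist the top clockwise (seen from above) about a sixth of a turn to its stop, so that its fin ends up in line with the keeper's rails. Set the jigger and the top down gently rather than dropping them, leave the decanters, the dish and the bowl where they stand, and let go of everything at the end.

Things in the scene. Friction and masses are not known exactly. Their poses are not given: they have to be found in the camera images.
- keeper_home (a point): Fixed brass keeper on the mirrored tier; place and yaw vary. This point: on the tier, where the centre of the shaker's foot is when home. x = direction in which the foot slides in (roughly away from the robot), y left, z up. Two rails, 70 mm apart inside, 11 mm high, start 80 mm before this point and end at a stop (12 mm high) whose face is 40 mm beyond it. Outside width 86 mm.
- keeper_mouth (a point): Keeper's mouth, on the tier, 109 mm before keeper_home, same axes. From here the channel narrows from about 96 to 70 mm over the first 29 mm. The foot enters from this side, flat on the tier. From 29 mm before keeper_home to the stop, lips overhang each rail inwards by 4 mm, 8 mm above the tier: the foot slides under them.
- keeper_rollers (a point): Midpoint, on the tier, between the keeper's two spring rollers, 38.5 mm before keeper_home, same axes. They stand 7 mm into the channel from each side (housings reach 57 mm out, 13 mm high). The foot parts them (push about 6 N, 9 N with friction) and, in the last 7 mm before home, they close behind its cut rear corners and press it on the stop.
- base_mid (a point): Lower half of the stainless shaker, loose, 0.3 to 0.5 kg, upright on the tier. This point: on its axis, 32 mm above its underside (at home, 32 mm above keeper_home). x runs along its foot plate: 80 mm (x) by 66 (y) by 6 high, corners cut 8 mm at 45 degrees. The foot fits the keeper lengthways, either way round. Round body 60 mm across from 16 to 50 mm above the underside: grip it there.
- base_neck (a point): Centre of the lower half's open mouth, 64 mm above its underside, axes as base_mid. Neck 47 mm across outside, tapered over its top 5 mm to 43.4 at the tip, 42.6 inside, rising 14 mm from a flat shoulder 50 mm above the underside; inside floor 18 mm above the underside. Two lugs stand out 3.5 mm from the neck, at +y and -y, 55 to 59 mm above the underside, each 20 degrees wide.
- jigger_mid (a point): Jigger: plain round stainless cup, loose, about 0.09 kg, 34 mm across, 84 mm high, open top, upright. This point: on its axis at half height. Standing in the shaker it is 28 mm above base_mid and the cup's top 38 mm stand clear of the neck (grip it there).
- top_mid (a point): Shaker's top: hollow stainless shell, loose, about 0.16 kg, 60 mm across, open below, standing on its mouth; 88 mm high in all, hollow 56 mm deep. This point: on its axis, 44 mm above its lower edge; x along the fin on its roof. Fully down, lower edge on the shoulder of the lower half, it is 62 mm above base_mid; sitting on the lugs by mistake, about 70 mm. A half turn makes no difference.
- top_fin (a point): Centre of the fin grip on the top, 75 mm above the top's lower edge, axes as top_mid. Fin 46 mm long (x), 12 thick (y), 26 high, rising from the flat roof 62 mm above the edge. A collar in the mouth (49.4 mm bore, bevelled edge) has two gaps for the lugs: it goes down with the fin 60 degrees counter-clockwise, seen from above, from base_mid's x (+-13 degrees), then turns clockwise, freely, 60 to 62 degrees to a hard stop.
- shaker_base: The lower half itself: origin on its axis at its underside, axes as for base_mid.
- jigger: The jigger itself: origin on its axis at its underside.
- shaker_top: The shaker's top itself: origin on its axis at its lower edge, axes as for top_mid.
- decanter_a: Square glass decanter with glass stopper, 84 mm wide, 212 mm high, loose; origin at the centre of its underside. Leave alone.
- decanter_b: A second decanter of the same kind. Leave alone.
- dish: Black ceramic round dish, 112 mm across, 30 mm high, loose; origin at the centre of its underside. Leave alone.
- bowl: White porcelain bowl, 116 mm across, 50 mm high, loose; origin at the centre of its underside. Leave alone.
There are look-alikes about, which are no part of the job. Leave any black look-alike of the shaker_top alone. Leave any turquoise look-alike of the shaker_base alone.

How it is judged:
On the way, in this order (a step that is already met when the one before it is completed fails the run):
1. the lower half is home in the keeper: foot within 3.5 mm of the end stop's place, held behind the rollers, still empty (x of base_mid in the frame of keeper_home between -0.0035 and 0.004 m and y of base_mid in the frame of keeper_home between -0.0035 and 0.0035 m and z of base_mid in the frame of keeper_home between 0.028 and 0.036 m and angle between the x axis of base_mid and the x axis of keeper_home, either way round below 0.07 rad and horizontal distance between jigger_mid and base_mid above 0.03 m), for 0.2 s.
2. the jigger stands on the floor of the lower half, the lower half still home (x of base_mid in the frame of keeper_home between -0.0035 and 0.004 m and y of base_mid in the frame of keeper_home between -0.0035 and 0.0035 m and z of base_mid in the frame of keeper_home between 0.028 and 0.036 m and angle between the x axis of base_mid and the x axis of keeper_home, either way round below 0.07 rad and horizontal distance between jigger_mid and base_mid below 0.008 m and z of jigger_mid in the frame of base_mid between 0.024 and 0.032 m and angle between jigger_mid's own z axis and vertical below 0.25 rad), for 0.2 s.
3. the top sits fully down on the shoulder, around the jigger (all of step 2 and horizontal distance between top_mid and base_mid below 0.004 m and z of top_mid in the frame of base_mid between 0.058 and 0.0655 m and angle between top_mid's own z axis and vertical below 0.06 rad), for 0.1 s.
4. the top is twisted to within 0.2 rad of fin along the rails (all of step 3 and angle between the x axis of top_mid and the x axis of base_mid, either way round below 0.2 rad), for 0.2 s.
At the end, for the whole second after the job is handed in: The lower half is home in the keeper (within 3.5 mm, 0.07 rad), the jigger stands inside on its floor, the top is fully down on the shoulder (within 4 mm) and twisted to its stop with the fin within 0.2 rad of the lower half's long axis, and all three are at rest and released (all of step 4 and linear speed of each of shaker_base, jigger, shaker_top below 0.02 m/s); the robot touches nothing.
It fails at once if a decanter is pushed more than 20 mm or tipped (distance of any of decanter_a, decanter_b from where it was at the start of the episode above 0.02 m or angle between any of decanter_a, decanter_b's own z axis and vertical above 0.3 rad).
It fails at once if the black dish is pushed more than 20 mm or tipped (distance of dish from where it was at the start of the episode above 0.02 m or angle between dish's own z axis and vertical above 0.3 rad).
It fails at once if the white bowl is pushed more than 20 mm or tipped (distance of bowl from where it was at the start of the episode above 0.02 m or angle between bowl's own z axis and vertical above 0.3 rad).
It fails at once if the jigger is dropped into the shaker (faster than 0.5 m/s) (horizontal distance between jigger_mid and base_mid below 0.02 m and z of jigger_mid in the frame of base_mid below 0.06 m and linear speed of jigger above 0.5 m/s).
It fails at once if the top is dropped onto the shaker (faster than 0.5 m/s) (horizontal distance between top_mid and base_mid below 0.02 m and z of top_mid in the frame of base_mid below 0.09 m and linear speed of shaker_top above 0.5 m/s).
It also fails if it takes over 72 s, if anything falls off the work surface, if the arm or the gripper's body presses on something with over 40 N, if the wrist force passes 120 N, or if a joint passes its speed limit or range.

## Working session

There is one attempt and no reset: what is moved stays moved. The work goes in short steps, Python scripts to look and compute and a tool call to move; the robot and the scene stay as the last step left them, time stands still between calls to the robot, and variables do not carry over. Pictures are saved under pics/ and viewed, and the job is handed in when it is done.

Besides the shell and the picture viewer there is one more tool, called after ">>>" as a command line: name --pt "numbers of a row" for each row, then --argument value for the rest. carry_out: Moves the arm, as the interface text tells. Its arguments: {"type":"object","properties":{"series":{"type":"array"},"force":{"type":"number"}},"required":["series"]}

```bash
ls -la; mkdir -p pics; python3 - <<'E'
from workcell import telemetry, imaging
import cv2,numpy as np
np.set_printoptions(precision=4,suppress=True)
print(telemetry.observe())
for n in ["side","top","wrist"]:
    print(n,imaging.camera_info(n))
    p,d=imaging.grab_frame(n); cv2.imwrite(f"pics/{n}0.png",p); np.save(f"pics/{n}0.npy",d)
E
```

```text
total 12
drwxr-xr-x  3 agent agent 4096 Dec  7 01:08 .
drwxr-xr-x 23 root  root  4096 Dec  7 01:08 ..
drwxr-xr-x  2 agent agent 4096 Dec  7 01:08 pics
{'clock': 0.0, 'qpos': array([-1.4062,  0.522 , -0.0363,  1.6   ,  0.0212,  1.0211, -0.1128]), 'qd': array([ 0.0009,  0.0002, -0.0009,  0.0008, -0.002 ,  0.0014, -0.0004]), 'joint_efforts': array([ -0.0007, -92.7137,   1.9799, -36.992 ,   0.0178,   0.0083,
         0.    ]), 'position': array([0.1454, 0.6075, 0.2308]), 'tool_rot': array([-3.1405,  0.0001,  2.9067]), 'force': array([-0.1834, -0.6944,  0.0437]), 'moment': array([-0.0146, -0.0109,  0.0209]), 'grip_width': 0.08552359458377487}
side {'mtx': array([[413.4946,   0.    , 321.5492],
       [  0.    , 413.4946, 200.4241],
       [  0.    ,   0.    ,   1.    ]]), 'dist_coeffs': array([-0.0724,  0.    ,  0.    ,  0.    ,  0.    ]), 'extrinsics': array([[ 0.9219, -0.2926,  0.254 ,  0.271 ],
       [-0.3875, -0.7009,  0.5988, -0.7203],
       [ 0.0028, -0.6504, -0.7596,  0.9959],
       [ 0.    ,  0.    ,  0.    ,  1.    ]])}
top {'mtx': array([[479.844 ,   0.    , 320.6368],
       [  0.    , 479.844 , 212.5296],
       [  0.    ,   0.    ,   1.    ]]), 'dist_coeffs': array([-0.1188,  0.    ,  0.    ,  0.    ,  0.    ]), 'extrinsics': array([[-0.0189, -0.9895,  0.143 ,  0.4004],
       [-0.9997,  0.0205,  0.01  , -0.007 ],
       [-0.0128, -0.1428, -0.9897,  1.371 ],
       [ 0.    ,  0.    ,  0.    ,  1.    ]])}
wrist {'mtx': array([[300.5955,   0.    , 320.7796],
       [  0.    , 300.5955, 197.1637],
       [  0.    ,   0.    ,   1.    ]]), 'dist_coeffs': array([-0.033,  0.   ,  0.   ,  0.   ,  0.   ]), 'hand_eye': array([[ 0.0001, -0.9611, -0.2763,  0.0709],
       [ 1.    ,  0.0002, -0.0003,  0.0008],
       [ 0.0004, -0.2763,  0.9611, -0.1417],
       [ 0.    ,  0.    ,  0.    ,  1.    ]])}
```

View pics/top0.png

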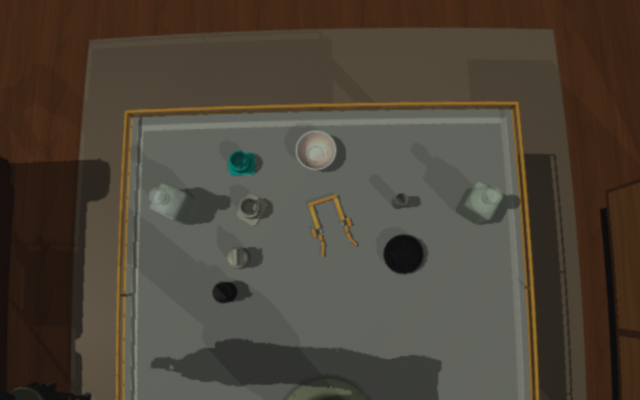

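View pics/side0.png

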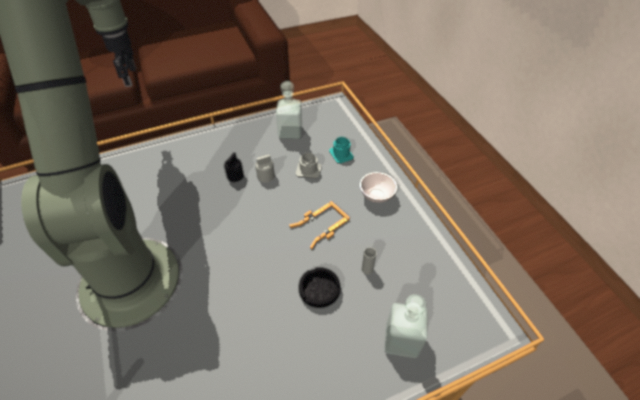

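View pics/wrist0.png

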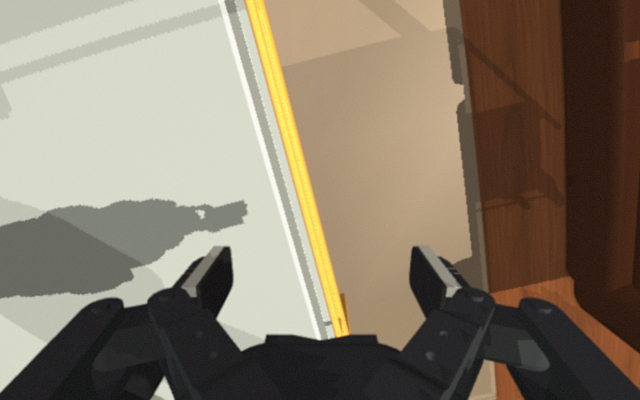

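```bash
cat > h.py <<'E'
import numpy as np,cv2
from scipy.spatial.transform import Rotation as R
from workcell import telemetry, imaging
np.set_printoptions(precision=4,suppress=True)
def cam(n,st=None):
    c=imaging.camera_info(n)
    if n!="wrist": T=c["extrinsics"]
    else:
        st=st or telemetry.observe()
        W=np.eye(4);W[:3,:3]=R.from_euler('xyz',st["tool_rot"]).as_matrix();W[:3,3]=st["position"]
        T=W@c["hand_eye"]
    return c["mtx"],c["dist_coeffs"],T
def rays(C,uv):
    K,D,T=C
    p=cv2.undistortPoints(np.array(uv,float).reshape(-1,1,2),K,D).reshape(-1,2)
    return np.c_[p,np.ones(len(p))]@T[:3,:3].T,T[:3,3]
def plane(C,uv,z):
    d,o=rays(C,uv); return o+d*((z-o[2])/d[:,2])[:,None]
def deproj(C,uv,dep):
    d,o=rays(C,uv); return o+d*np.array(dep,float).reshape(-1,1)
def proj(C,P):
    K,D,T=C; Ti=np.linalg.inv(T)
    return cv2.projectPoints(np.array(P,float).reshape(-1,3),cv2.Rodrigues(Ti[:3,:3])[0],Ti[:3,3],K,D)[0].reshape(-1,2)
def wgrab(name=None):
    st=telemetry.observe(); p,d=imaging.grab_frame("wrist")
    C=cam("wrist",st)
    if name: cv2.imwrite(f"pics/{name}.png",p); np.savez(f"pics/{name}.npz",K=C[0],D=C[1],T=C[2],d=d,p=p)
    return p,d,C
def load(name):
    z=np.load(f"pics/{name}.npz"); return z["p"],z["d"],(z["K"],z["D"],z["T"])
E
python3 - <<'E'
from h import *
C=cam("top");d=np.load("pics/top0.npy")
for n,u in dict(tier=(300,300),tier2=(450,150),base=(250,208),top=(237,257),blk=(224,292),turq=(241,162),jig=(400,200),dish=(404,253),bowl=(316,150),da=(170,201),db=(484,202),keep=(325,200)).items():
    dd=d[u[1],u[0]]; print(n,dd,deproj(C,[u],[dd])[0] if dd>0 else '', plane(C,[u],0.01)[0])
a=cv2.imread("pics/top0.png")
cv2.imwrite("pics/topc.png",cv2.resize(a[130:310,140:380],None,fx=3.3,fy=3.3,interpolation=cv2.INTER_CUBIC))
a=cv2.imread("pics/side0.png")
cv2.imwrite("pics/sidec.png",cv2.resize(a[120:280,210:410],None,fx=3.7,fy=3.7,interpolation=cv2.INTER_CUBIC))
E
```

```text
tier 1.3522815 [ 0.3499  0.07   -0.0019] [0.3504 0.0693 0.01  ]
tier2 1.4067086 [ 0.7777 -0.3801  0.0004] [ 0.7751 -0.3775  0.01  ]
base 1.3741741 [0.6136 0.2092 0.0155] [0.6145 0.2101 0.01  ]
top 1.2859865 [0.4701 0.2334 0.0841] [0.4741 0.2473 0.01  ]
blk 1.2768174 [0.3769 0.2693 0.0803] [0.3756 0.2844 0.01  ]
turq 1.3905098 [0.7492 0.2356 0.0189] [0.7515 0.2372 0.01  ]
jig 1.3865068 [ 0.6303 -0.2239  0.0011] [ 0.6288 -0.2225  0.01  ]
dish 1.3643354 [ 0.4766 -0.229   0.0012] [ 0.4761 -0.2276  0.01  ]
bowl 1.4067062 [0.7836 0.0169 0.0053] [0.7823 0.0168 0.01  ]
da 1.2555634 [0.6177 0.4038 0.1379] [0.6403 0.4464 0.01  ]
db 1.235201 [ 0.5962 -0.4217  0.1471] [ 0.6181 -0.4682  0.01  ]
keep 1.3738474 [ 0.6321 -0.0065  0.0163] [ 0.6332 -0.0065  0.01  ]
```

View pics/topc.png

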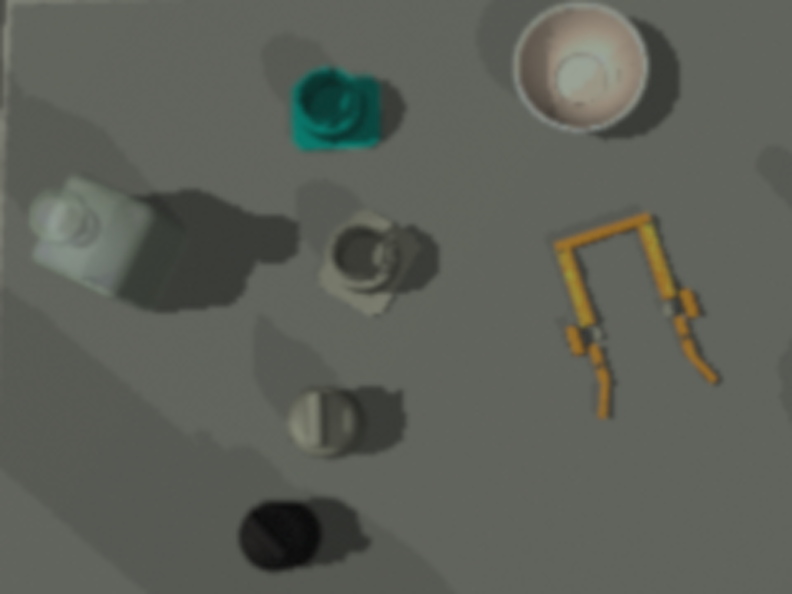

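View pics/sidec.png

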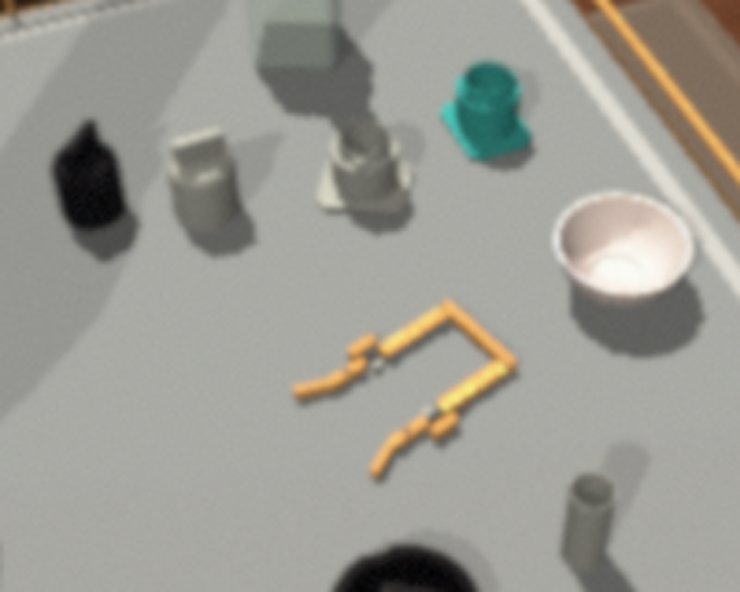

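The steel base is at top-view pixel (250,208) and the turquoise look-alike at (241,162). The steel top with its fin is at (237,257) and the black look-alike at (224,292). The enlarged crop confirms that the steel ones are the ones meant. The other positions are keeper (332,222), jigger (400,200), dish (404,253), bowl (316,150), and decanters (170,201) and (484,202).

Next I'll hover between the base and the keeper for a wrist view.

```bash
cat >> h.py <<'E'
def go(x,y,z,yawdeg,rows=None):
    """tool-frame shift and turn from present pose to tool-down pose"""
    st=telemetry.observe(); R0=R.from_euler('xyz',st["tool_rot"])
    t=R0.inv().apply(np.array([x,y,z])-st["position"])
    r=(R0.inv()*R.from_euler('xyz',[np.pi,0,np.radians(yawdeg)])).as_rotvec()
    print("now",st["clock"],st["position"],"yaw",np.degrees(st["tool_rot"][2]).round(2),"q7",st["qpos"][6].round(2)); print("shift",t,"turn",r, "rows min",max(np.linalg.norm(t)/.0625,np.degrees(np.linalg.norm(r))/10.7).round(1))
E
python3 -c "
from h import *
go(0.60,0.13,0.21,63)"
```

```text
now 0.15 [0.1454 0.6076 0.2309] yaw 166.54 q7 -0.11
shift [-0.5532 -0.3587  0.0212] turn [-0.0005  0.0008  1.8072] rows min 10.6
```

>>> carry_out --pt "-0.055 -0.036 0 0 0 0.18 0" --pt "-0.11 -0.072 0 0 0 0.36 0" --pt "-0.165 -0.108 0 0 0 0.54 0" --pt "-0.22 -0.144 0.004 0 0 0.72 0" --pt "-0.275 -0.18 0.008 0 0 0.9 0" --pt "-0.33 -0.215 0.01 0 0 1.08 0" --pt "-0.385 -0.25 0.014 0 0 1.26 0" --pt "-0.44 -0.287 0.018 0 0 1.44 0" --pt "-0.5 -0.323 0.021 0 0 1.62 0" --pt "-0.553 -0.359 0.021 0 0 1.8 0"

```text
clock: 1.4
position: [0.5769, 0.154, 0.2107]
tool_rot: [-3.141, -0.0, 1.101]
force: [1.1, 0.5, -0.7]
grip_width: 0.0852
```

>>> carry_out --pt "0 0 0 0 0 0 0"

```text
clock: 1.52
position: [0.578, 0.1508, 0.2105]
tool_rot: [3.14, 0.002, 1.098]
force: [-0.9, 1.3, 0.5]
grip_width: 0.0858
```

```bash
python3 -c "
from h import *
st=telemetry.observe();print(st['clock'],st['position'],st['tool_rot'],st['qpos'])
wgrab('w1')"
```

```text
1.525 [0.578  0.1508 0.2105] [3.1398 0.0019 1.098 ] [-0.6912  0.5481  0.4927  1.7168 -0.3038  0.9536 -0.5549]
```

View pics/w1.png

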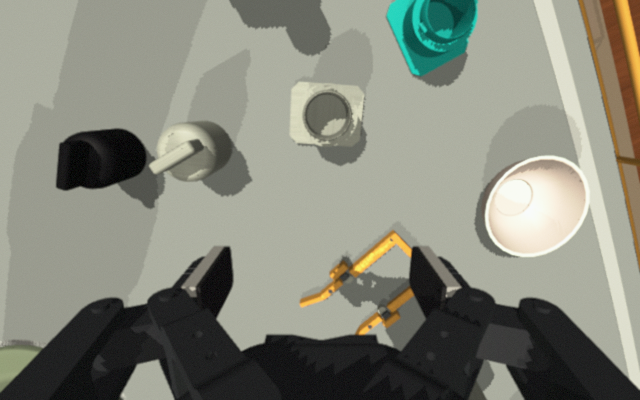

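```bash
python3 -c "
from h import *
p,d,C=load('w1')
cv2.imwrite('pics/w1b.png',cv2.resize(p[65:175,270:390],None,fx=5,fy=5,interpolation=cv2.INTER_NEAREST))
cv2.imwrite('pics/w1k.png',cv2.resize(p[215:345,290:430],None,fx=5,fy=4.5,interpolation=cv2.INTER_NEAREST))
"
```

```text
(no output)
```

View pics/w1b.png

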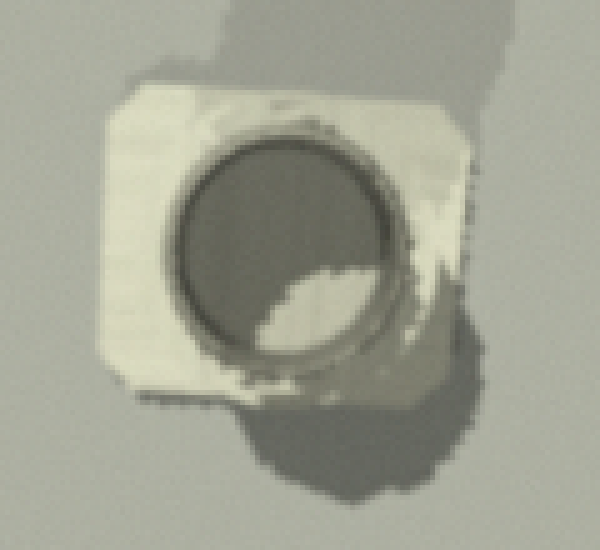

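```bash
python3 -c "
from h import *
p,d,C=load('w1')
v=np.array([(140,84),(440,104),(470,148),(455,385),(415,408),(132,388),(98,353),(106,122)],float)/5+[270,65]-.4
P=plane(C,v,0.006)
print(P)
for i in range(8):
  e=P[(i+1)%8]-P[i]; print(i,np.linalg.norm(e)*1e3,np.degrees(np.arctan2(e[1],e[0]))%180)
print('foot centre', (P.max(0)+P.min(0))/2, P.mean(0))
n=np.array([(180,248),(388,248),(284,140),(284,355)],float)/5+[270,65]-.4
N=plane(C,n,0.064);print(N, N.mean(0), np.linalg.norm(N[0]-N[1]),np.linalg.norm(N[2]-N[3]))
"
```

```text
[[0.6013 0.2526 0.006 ]
 [0.6574 0.2193 0.006 ]
 [0.6594 0.2081 0.006 ]
 [0.6346 0.1629 0.006 ]
 [0.6242 0.1624 0.006 ]
 [0.5687 0.1959 0.006 ]
 [0.5656 0.2063 0.006 ]
 [0.591  0.2491 0.006 ]]
0 65.26002312142052 149.34295431452082
1 11.408051895802041 99.90087366862207
2 51.48827521016008 61.23724862932083
3 10.388279014148802 3.103277803303598
4 64.80284206624921 148.9002510728456
5 10.892751959058327 106.66681725201246
6 49.746786943874035 59.34066082570071
7 10.875660747545426 18.83704854025309
foot centre [0.6125 0.2075 0.006 ] [0.6128 0.2071 0.006 ]
[[0.5957 0.2176 0.064 ]
 [0.63   0.2    0.064 ]
 [0.6214 0.2258 0.064 ]
 [0.604  0.1914 0.064 ]] [0.6128 0.2087 0.064 ] 0.038527940070838256 0.0385860392558954
```

View pics/w1k.png

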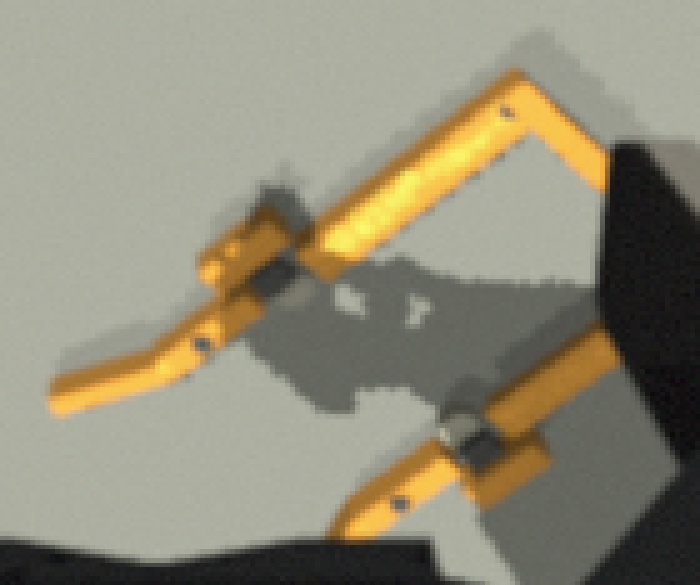

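Steel base: the edge lengths of 65 and 50 mm match the foot. Its centre is about (0.6128, 0.2075) and its x axis lies at about 149.3°. Next I'll take a clear view of the keeper.

```bash
python3 -c "
from h import *
go(0.575,-0.08,0.16,63)"
```

```text
now 1.575 [0.5766 0.1534 0.2104] yaw 63.22 q7 -0.55
shift [-0.209   0.1037  0.0506] turn [0.0003 0.0012 0.0038] rows min 3.8
```

>>> carry_out --pt "-0.05 0.025 0.012 0 0 0 0" --pt "-0.1 0.05 0.025 0 0 0 0" --pt "-0.15 0.075 0.038 0 0 0 0" --pt "-0.2 0.1 0.05 0 0 0 0" --pt "-0.21 0.104 0.05 0 0 0 0" --pt "-0.21 0.104 0.05 0 0 0 0"

```text
clock: 2.33
position: [0.5747, -0.0783, 0.1609]
tool_rot: [-3.141, -0.0, 1.107]
force: [-0.2, 1.0, -0.6]
grip_width: 0.0853
```

```bash
python3 -c "
from h import *
p,d,C=wgrab('w2'); print(telemetry.observe()['position'])
h=cv2.cvtColor(p,cv2.COLOR_BGR2HSV)
m=cv2.inRange(h,(8,120,60),(35,255,255)); cv2.imwrite('pics/w2m.png',m)
c=p[60:300,200:560].copy(); cv2.imwrite('pics/w2c.png',cv2.resize(c,None,fx=2.2,fy=2.2,interpolation=cv2.INTER_NEAREST))
"
```

```text
[ 0.575  -0.0772  0.161 ]
```

View pics/w2.png

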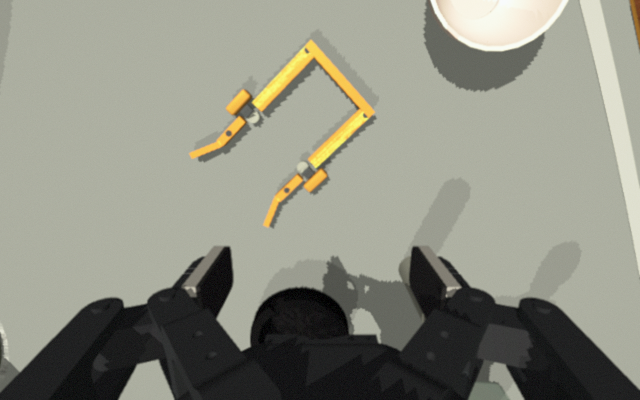

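```bash
python3 -c "
from h import *
p,d,C=load('w2')
cv2.imwrite('pics/w2k.png',cv2.resize(p[32:132,220:390],None,fx=4.7,fy=4.7,interpolation=cv2.INTER_CUBIC))
cv2.imwrite('pics/w2l.png',cv2.resize(p[85:235,180:350],None,fx=4,fy=4,interpolation=cv2.INTER_CUBIC))
"
```

```text
(no output)
```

View pics/w2k.png

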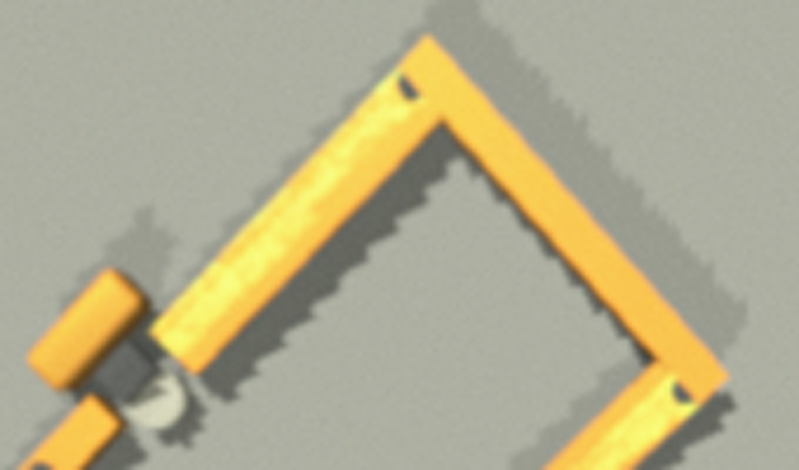

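View pics/w2l.png

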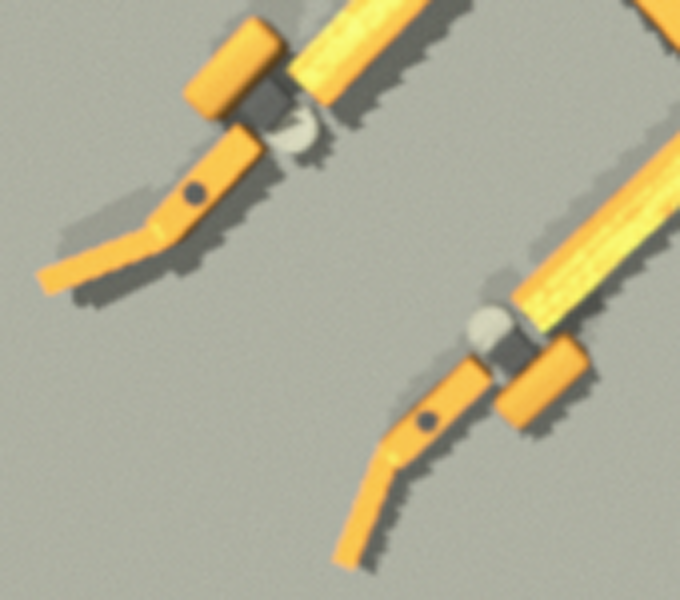

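```bash
python3 -c "
from h import *
p,d,C=load('w2')
A=lambda q:np.array(q,float)/4.7+[220,32]-.4
B=lambda q:np.array(q,float)/4+[180,85]-.4
print('cam',C[2][:3,3])
S=plane(C,A([(428,35),(728,378)]),.012); F=plane(C,A([(442,122),(648,360)]),.012)
L=plane(C,A([(442,122),(200,373)]),.011); Lo=plane(C,A([(390,80),(152,332)]),.011)
r=plane(C,B([(292,128),(490,328)]),.010)
M=plane(C,B([(38,272),(52,292),(335,562),(355,570)]),.011)
ang=lambda a,b:np.degrees(np.arctan2(*(b-a)[[1,0]]))
print('stop',S,np.linalg.norm(S[0]-S[1]),ang(S[1],S[0])-90)
print('face',F,ang(F[1],F[0])-90,np.linalg.norm(F[0]-F[1]))
print('lip in',L,ang(L[1],L[0]),'out',Lo,ang(Lo[1],Lo[0]))
Rr=plane(C,B([(512,297),(545,332)]),.011)
print('right rail end in/out',Rr,'left',plane(C,A([(200,373),(152,332)]),.011))
print('rollers',r,np.linalg.norm(r[0]-r[1]),ang(r[1],r[0])-90,r.mean(0)); print('mouth',M)
"
```

```text
cam [ 0.6056 -0.0146  0.3026]
stop [[ 0.6249  0.0443  0.012 ]
 [ 0.6499 -0.0378  0.012 ]] 0.08579090093845679 16.93089492271733
face [[ 0.6204  0.0296  0.012 ]
 [ 0.6371 -0.0276  0.012 ]] 16.295580208950383 0.05953954162255862
lip in [[0.6204 0.0297 0.011 ]
 [0.5564 0.01   0.011 ]] 17.082812120852477 out [[0.615  0.0408 0.011 ]
 [0.5518 0.0212 0.011 ]] 17.20243417114131
right rail end in/out [[ 0.5738 -0.0491  0.011 ]
 [ 0.5771 -0.0604  0.011 ]] left [[0.5564 0.01   0.011 ]
 [0.5518 0.0212 0.011 ]]
rollers [[ 0.5456  0.0097  0.01  ]
 [ 0.5654 -0.0536  0.01  ]] 0.06634027593210458 17.31368538401243 [ 0.5555 -0.0219  0.01  ]
mouth [[ 0.4733  0.0083  0.011 ]
 [ 0.4737  0.0026  0.011 ]
 [ 0.5011 -0.0899  0.011 ]
 [ 0.5046 -0.0942  0.011 ]]
```

```bash
python3 -c "
from h import *
go(0.6128,0.2075,0.10,59.3)
go(0.6128,0.2075,0.014,59.3)"
```

```text
now 2.375 [ 0.575  -0.0772  0.161 ] yaw 63.52 q7 -0.13
shift [ 0.2717 -0.0931  0.0612] turn [-0.0004 -0.0008  0.0737] rows min 4.7
now 2.375 [ 0.575  -0.0772  0.161 ] yaw 63.52 q7 -0.13
shift [ 0.2716 -0.093   0.1472] turn [-0.0004 -0.0008  0.0737] rows min 5.2
```

>>> carry_out --pt "0.05 -0.017 0.012 0 0 0.015 0" --pt "0.1 -0.034 0.024 0 0 0.03 0" --pt "0.15 -0.051 0.036 0 0 0.045 0" --pt "0.2 -0.068 0.048 0 0 0.06 0" --pt "0.25 -0.085 0.058 0 0 0.074 0" --pt "0.272 -0.093 0.06 0 0 0.074 0" --pt "0.272 -0.093 0.06 0 0 0.074 0"

```text
clock: 3.25
position: [0.6125, 0.2095, 0.1006]
tool_rot: [-3.141, -0.0, 1.038]
force: [0.3, -0.8, -0.4]
grip_width: 0.0855
```

```bash
python3 -c "
from h import *
wgrab('w3')
go(0.6128,0.2075,0.014,59.3)"
```

```text
now 3.3 [0.6128 0.2073 0.1009] yaw 59.32 q7 -0.6
shift [ 0.0002 -0.0001  0.0869] turn [-0.0001  0.0001  0.0004] rows min 1.4
```

View pics/w3.png

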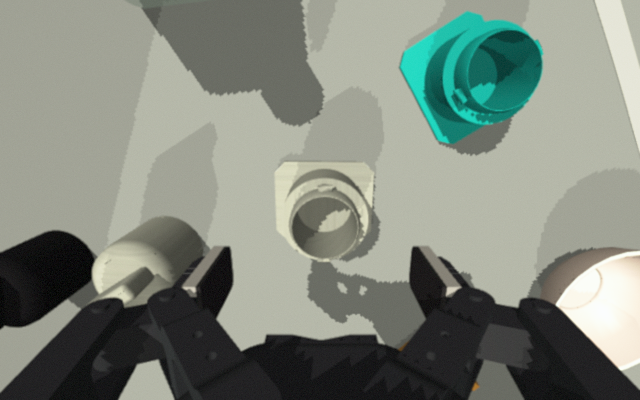

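```bash
python3 -c "
from h import *
p,d,C=load('w3')
cv2.imwrite('pics/w3b.png',cv2.resize(p[150:270,265:385],None,fx=5,fy=5,interpolation=cv2.INTER_CUBIC))"
```

```text
(no output)
```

View pics/w3b.png

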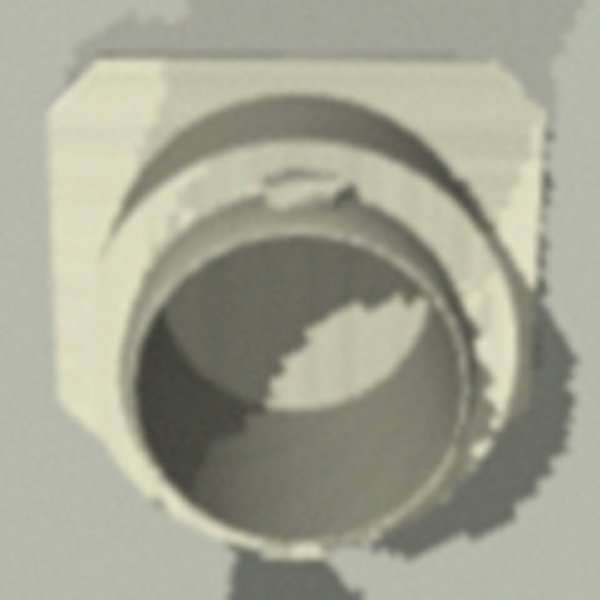

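```bash
python3 -c "
from h import *
p,d,C=load('w3')
A=lambda q:np.array(q,float)/5+[265,150]-.4
P=plane(C,A([(97,60),(490,62),(545,110),(48,108)]),.006)
N=plane(C,A([(133,390),(465,390),(299,233),(299,545)]),.064)
print(P,N); f=lambda a,b:print((a+b)/2,np.linalg.norm(a-b),np.degrees(np.arctan2(*(b-a)[[1,0]])))
f(P[0],P[1]);f(P[3],P[2]);f(N[0],N[1]);f(N[2],N[3])
tx=np.array([np.cos(np.radians(59.3)),np.sin(np.radians(59.3)),0])
print((P[0]+P[1])/2-.033*tx)"
```

```text
[[0.6028 0.2524 0.006 ]
 [0.6562 0.2205 0.006 ]
 [0.6601 0.2092 0.006 ]
 [0.5919 0.2498 0.006 ]] [[0.5951 0.2189 0.064 ]
 [0.6314 0.1974 0.064 ]
 [0.6237 0.2261 0.064 ]
 [0.6022 0.1893 0.064 ]]
[0.6295 0.2364 0.006 ] 0.06224495911222582 -30.823608463106467
[0.626  0.2295 0.006 ] 0.0794335189131301 -30.762733549562313
[0.6132 0.2082 0.064 ] 0.04224078916349354 -30.526086112189407
[0.613  0.2077 0.064 ] 0.042603841724655186 -120.34694842964774
[0.6126 0.208  0.006 ]
```

The close view agrees: centre (0.613, 0.208), yaw −30.7°, rim 42.4 mm. I'll descend and grip.

>>> carry_out --pt "0.001 0 0.04 0 0 0 0" --pt "0.001 0 0.075 0 0 0 0" --pt "0.001 0 0.087 0 0 0 0" --pt "0.001 0 0.087 0 0 0 0" --pt "0.001 0 0.087 0 0 0 255" --pt "0.001 0 0.087 0 0 0 255" --pt "0.001 0 0.087 0 0 0 255" --pt "0.001 0 0.087 0 0 0 255" --pt "0.001 0 0.087 0 0 0 255" --force 50

```text
clock: 4.42
position: [0.6147, 0.2069, 0.0156]
tool_rot: [3.141, -0.002, 1.033]
force: [-4.0, -1.5, 12.5]
grip_width: 0.059
```

```bash
python3 -c "
from h import *
s=telemetry.observe();print(s['clock'],s['position'],s['force'],s['grip_width'])
go(0.4,-0.05,0.03,107)"
```

```text
4.425 [0.6147 0.2069 0.0156] [-3.9755 -1.5273 12.4804] 0.05896148698881336
now 4.425 [0.6147 0.2069 0.0156] yaw 59.17 q7 -0.56
shift [-0.3306 -0.0526 -0.015 ] turn [ 0.0017 -0.001  -0.8348] rows min 5.4
```

```bash
python3 -c "
from h import *
go(0.444,-0.056,0.05,107)"
```

```text
now 4.425 [0.6147 0.2069 0.0156] yaw 59.17 q7 -0.56
shift [-0.3132 -0.0118 -0.0349] turn [ 0.0017 -0.001  -0.8348] rows min 5.0
```

>>> carry_out --pt "0 0 -0.02 0 0 0 255" --pt "-0.02 0 -0.036 0 0 -0.04 255" --pt "-0.07 -0.003 -0.036 0 0 -0.17 255" --pt "-0.12 -0.005 -0.036 0 0 -0.31 255" --pt "-0.17 -0.007 -0.036 0 0 -0.45 255" --pt "-0.22 -0.009 -0.036 0 0 -0.59 255" --pt "-0.27 -0.011 -0.036 0 0 -0.73 255" --pt "-0.313 -0.012 -0.036 0 0 -0.833 255" --pt "-0.313 -0.012 -0.036 0 0 -0.833 255" --pt "-0.313 -0.012 -0.036 0 0 -0.833 255"

```text
clock: 5.68
position: [0.4441, -0.0558, 0.0508]
tool_rot: [3.14, 0.001, 1.865]
force: [-0.3, 0.5, -3.2]
grip_width: 0.0586
```

```bash
python3 -c "
from h import *
s=telemetry.observe();print(s['clock'],s['position'],s['tool_rot'],s['force'],s['grip_width'])
wgrab('w4')
go(0.4438,-0.0561,0.0155,107)"
```

```text
5.675 [ 0.4441 -0.0558  0.0508] [3.14   0.0005 1.8646] [-0.3096  0.4642 -3.1542] 0.058600734102520945
now 5.725 [ 0.4442 -0.0553  0.0505] yaw 106.9 q7 0.45
shift [-0.0006 -0.0007  0.035 ] turn [ 0.0014  0.0004 -0.0018] rows min 0.6
```

View pics/w4.png

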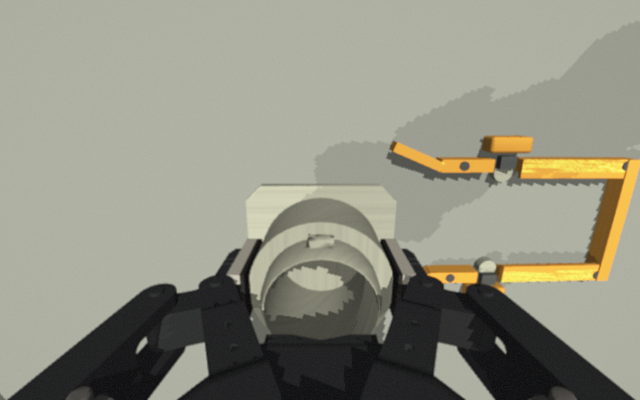

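```bash
python3 -c "
from h import *
p,d,C=load('w4')
cv2.imwrite('pics/w4a.png',cv2.resize(p[125:295,380:640],None,fx=3,fy=3,interpolation=cv2.INTER_CUBIC))
cv2.imwrite('pics/w4b.png',cv2.resize(p[175:275,235:405],None,fx=4,fy=4,interpolation=cv2.INTER_CUBIC))"
```

```text
(no output)
```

View pics/w4a.png

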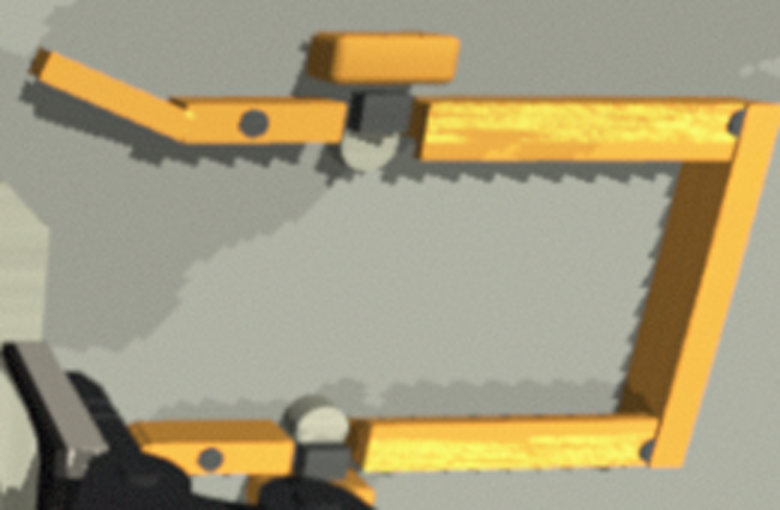

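View pics/w4b.png

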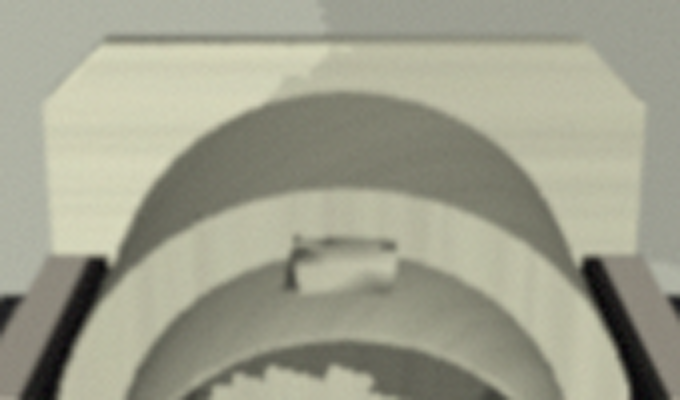

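```bash
python3 -c "
from h import *
p,d,C=load('w4')
A=lambda q:np.array(q,float)/3+[380,125]-.4
B=lambda q:np.array(q,float)/4+[235,175]-.4
o=np.array([0.592,-0.0108]);t=np.radians(17.0);E=np.array([[np.cos(t),np.sin(t)],[-np.sin(t),np.cos(t)]])
k=lambda P:(P[:,:2]-o)@E.T*1e3
f=plane(C,B([(105,42),(585,42)]),.041); print('foot edge',k(f),'ctr y',k(f)[:,1]-33)
print('L lip in',k(plane(C,A([(420,160),(730,160)]),.011)),'out',k(plane(C,A([(425,98),(745,98)]),.011)))
print('R lip in',k(plane(C,A([(370,416),(655,416)]),.011)),'out',k(plane(C,A([(365,472),(650,466)]),.011)))
print('stop outer',k(plane(C,A([(778,105),(683,466)]),.012)),'face',k(plane(C,A([(740,105),(655,466)]),.012)))
print('rollers',k(plane(C,A([(370,145),(322,428)]),.01)))
"
```

```text
foot edge [[-185.7939   34.4895]
 [-123.5328   34.2909]] ctr y [1.4895 1.2909]
L lip in [[-30.1393  31.3515]
 [ 38.7315  31.4025]] out [[-31.4053  44.3432]
 [ 38.429   44.6935]]
R lip in [[-30.7303 -28.0657]
 [ 37.7484 -29.2181]] out [[-29.3508 -42.5589]
 [ 40.1446 -42.4042]]
stop outer [[ 45.2719  43.4252]
 [ 47.418  -41.9846]] face [[ 36.6466  43.368 ]
 [ 40.3297 -41.8069]]
rollers [[-40.7633  34.3303]
 [-40.7907 -31.5322]]
```

In the same image the foot centre (+1.4 mm) and the keeper axis (+1.2 mm) agree, and the yaw is parallel. I'll lower it and slide to just before the rollers.

>>> carry_out --pt "0 0 0.02 0 0 0 255" --pt "0 0 0.031 0 0 0 255" --pt "0 0 0.035 0 0 0 255" --pt "0 0.015 0.035 0 0 0 255" --pt "0 0.03 0.035 0 0 0 255" --pt "0 0.045 0.035 0 0 0 255" --pt "0 0.06 0.035 0 0 0 255" --pt "0 0.06 0.035 0 0 0 255"

```text
clock: 6.72
position: [0.5026, -0.0377, 0.0152]
tool_rot: [3.139, 0.001, 1.867]
force: [2.9, 1.2, 4.2]
grip_width: 0.0586
```

```bash
python3 -c "
from h import *
s=telemetry.observe();print(s['clock'],s['position'],s['tool_rot'],s['force'],s['grip_width'])
go(0.592,-0.0108,0.0155,107)"
```

```text
6.725 [ 0.5026 -0.0377  0.0152] [3.1392 0.0007 1.8667] [2.8529 1.1834 4.2395] 0.05859422753072921
now 6.725 [ 0.5026 -0.0377  0.0152] yaw 106.96 q7 0.42
shift [-0.0003  0.0934 -0.0001] turn [ 0.0024  0.0007 -0.0008] rows min 1.5
```

>>> carry_out --pt "0 0.012 0 0 0 0 255" --pt "0 0.024 0 0 0 0 255" --pt "0 0.036 0 0 0 0 255" --pt "0 0.046 0 0 0 0 255" --pt "0 0.056 0 0 0 0 255" --pt "0 0.066 0 0 0 0 255"

```text
clock: 7.48
position: [0.5624, -0.02, 0.0151]
tool_rot: [-3.139, -0.0, 1.865]
force: [-11.7, -4.6, 15.9]
grip_width: 0.0587
```

>>> carry_out --pt "0 0.008 0 0 0 0 255" --pt "0 0.016 0 0 0 0 255" --pt "0 0.022 0 0 0 0 255"

```text
clock: 7.85
position: [0.5839, -0.0135, 0.0151]
tool_rot: [-3.139, -0.0, 1.865]
force: [-9.9, -3.3, 15.2]
grip_width: 0.0582
```

```bash
python3 -c "
from h import *
s=telemetry.observe();print(s['clock'],s['position'],s['tool_rot'],s['force'],s['grip_width'])
go(0.592,-0.0108,0.0155,107)
wgrab('w5')"
```

```text
7.85 [ 0.5839 -0.0135  0.0151] [-3.1393 -0.      1.8651] [-9.9449 -3.2754 15.2268] 0.05815794746151921
now 7.85 [ 0.5839 -0.0135  0.0151] yaw 106.86 q7 0.37
shift [ 0.0002  0.0086 -0.0004] turn [-0.0023 -0.     -0.0024] rows min 0.1
```

View pics/w5.png

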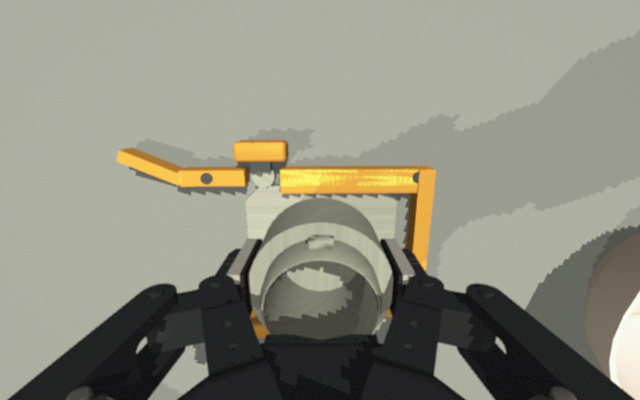

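>>> carry_out --pt "0 0.003 0 0 0 0 255" --pt "0 0.006 0 0 0 0 255" --pt "0 0.006 0 0 0 0 255"

```text
clock: 8.28
position: [0.5909, -0.0112, 0.0151]
tool_rot: [3.141, 0.0, 1.866]
force: [1.3, -1.0, 6.0]
grip_width: 0.0587
```

>>> carry_out --pt "0 0.0015 0 0 0 0 255" --pt "0 0.0015 0 0 0 0 255"

```text
clock: 8.52
position: [0.592, -0.0108, 0.0151]
tool_rot: [-3.142, 0.0, 1.866]
force: [-0.1, -0.6, 7.0]
grip_width: 0.0585
```

>>> carry_out --pt "0 0.0015 0 0 0 0 255" --pt "0 0.0015 0 0 0 0 255"

```text
clock: 8.78
position: [0.5922, -0.0108, 0.0151]
tool_rot: [-3.139, -0.0, 1.865]
force: [-8.8, -3.1, 14.7]
grip_width: 0.0583
```

Resistance dropped as the rollers snapped in, then rose at (0.592, −0.0108), which is the stop. I'll unload, open, lift and look.

>>> carry_out --pt "0 -0.001 0 0 0 0 255" --pt "0 -0.001 0 0 0 0 0" --pt "0 -0.001 0 0 0 0 0" --pt "0 -0.001 0 0 0 0 0" --pt "0 -0.001 0 0 0 0 0" --pt "0 -0.001 -0.04 0 0 0 0" --pt "-0.02 -0.001 -0.1 0 0 0 0" --pt "-0.06 -0.001 -0.14 0 0 0 0" --pt "-0.06 -0.001 -0.14 0 0 0 0" --pt "-0.06 -0.001 -0.14 0 0 0 0"

```text
clock: 10.02
position: [0.6096, -0.0674, 0.1544]
tool_rot: [-3.141, -0.001, 1.866]
force: [-0.1, 0.7, -0.8]
grip_width: 0.0854
```

```bash
python3 -c "
from h import *
s=telemetry.observe();print(s['clock'],s['position'],s['tool_rot'],s['force'],s['grip_width'])
p,d,C=wgrab('w6')
cv2.imwrite('pics/w6c.png',cv2.resize(p[60:260,210:430],None,fx=3,fy=3,interpolation=cv2.INTER_CUBIC))"
```

```text
10.025 [ 0.6096 -0.0674  0.1544] [-3.1411 -0.0006  1.8658] [-0.0683  0.7353 -0.771 ] 0.08538577698170487
```

View pics/w6.png

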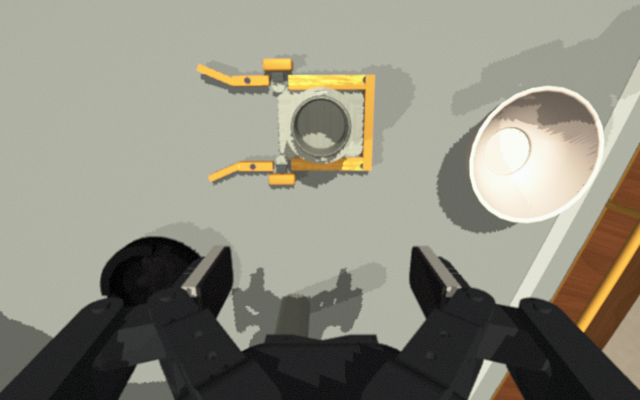

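View pics/w6c.png

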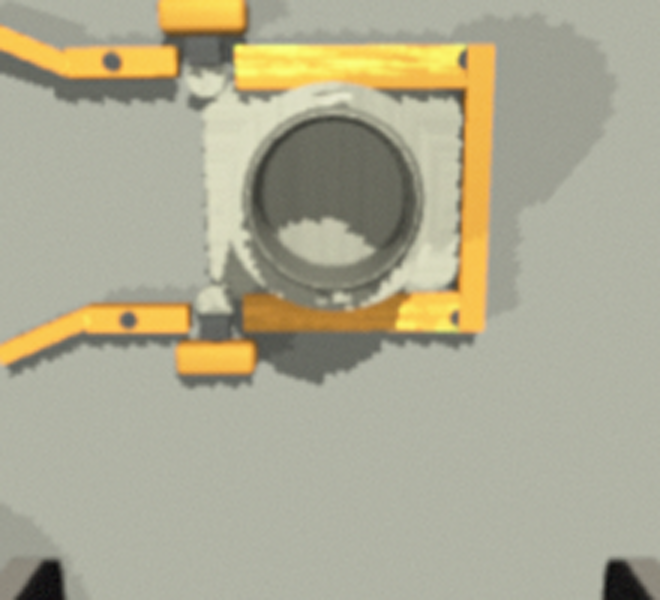

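```bash
python3 -c "
from h import *
p,d,C=load('w6')
A=lambda q:np.array(q,float)/3+[210,60]-.33
N=plane(C,A([(252,200),(413,200),(332,116),(332,290)]),.064);print(N,N.mean(0),np.linalg.norm(N[0]-N[1]),np.linalg.norm(N[2]-N[3]))
E=plane(C,A([(206,110),(206,250)]),.006);print('rear edge',E)
a=plane(C,A([(467,90),(460,290)]),.012);print('stop face',a,np.degrees(np.arctan2(*(a[0]-a[1])[[1,0]]))-90)
# jigger from first top/side images
Ct=cam('top');Cs=cam('side')
for n,q in (('top','pics/top0.png'),('side','pics/side0.png')):
  im=cv2.imread(q); x,y=(400,198) if n=='top' else (369,260)
  cv2.imwrite('pics/j_%s.png'%n,cv2.resize(im[y-40:y+40,x-40:x+40],None,fx=7,fy=7,interpolation=cv2.INTER_CUBIC))
"
```

```text
[[ 0.5722 -0.016   0.064 ]
 [ 0.6109 -0.0043  0.064 ]
 [ 0.5856  0.0091  0.064 ]
 [ 0.5981 -0.0319  0.064 ]] [ 0.5917 -0.0108  0.064 ] 0.04045452370813041 0.042856243875191886
rear edge [[ 0.5474  0.0018  0.006 ]
 [ 0.5582 -0.0394  0.006 ]]
stop face [[ 0.6213  0.0299  0.012 ]
 [ 0.6388 -0.0274  0.012 ]] 16.996067129850715
```

View pics/j_top.png

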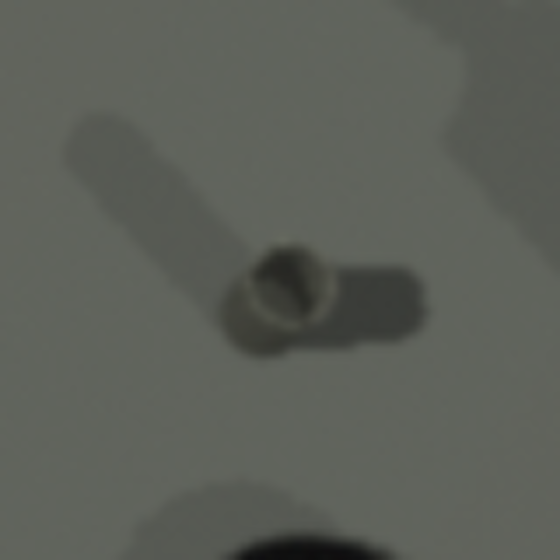

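```bash
python3 -c "
from h import *
Ct=cam('top'); j=plane(Ct,[(292/7+360-.4,287/7+158-.4)],.084)[0]; print(j)
go(j[0]+.018,j[1]-.057,0.14,107)"
```

```text
[ 0.6202 -0.2146  0.084 ]
now 10.075 [ 0.6093 -0.067   0.1539] yaw 106.94 q7 0.43
shift [-0.2041 -0.032   0.0138] turn [-0.0013 -0.0009 -0.001 ] rows min 3.3
```

>>> carry_out --pt "-0.05 -0.008 0 0 0 0 0" --pt "-0.1 -0.016 0 0 0 0 0" --pt "-0.15 -0.024 0.007 0 0 0 0" --pt "-0.19 -0.03 0.014 0 0 0 0" --pt "-0.204 -0.032 0.014 0 0 0 0" --pt "-0.204 -0.032 0.014 0 0 0 0"

```text
clock: 10.82
position: [0.6383, -0.272, 0.1398]
tool_rot: [-3.14, -0.001, 1.865]
force: [0.2, 0.3, 0.6]
grip_width: 0.0853
```

```bash
python3 -c "
from h import *
s=telemetry.observe();print(s['clock'],s['position'],s['tool_rot'],s['force'],s['grip_width'])
p,d,C=wgrab('w7')"
```

```text
10.825 [ 0.6383 -0.272   0.1398] [-3.1405 -0.001   1.8655] [0.1684 0.3398 0.6023] 0.08526474763445485
```

View pics/w7.png

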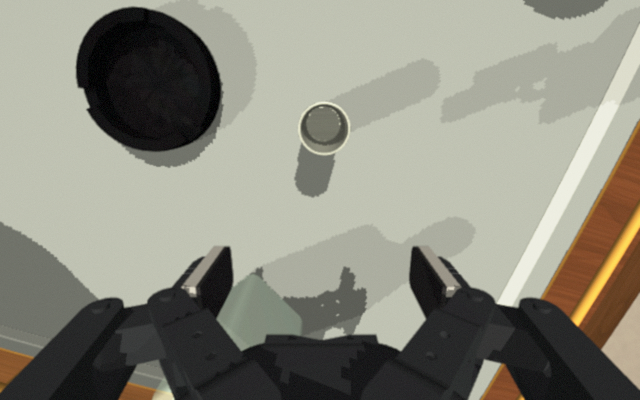

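```bash
python3 -c "
from h import *
p,d,C=load('w7')
c=cv2.resize(p[90:170,280:370],None,fx=7,fy=7,interpolation=cv2.INTER_CUBIC);cv2.imwrite('pics/w7c.png',c)
"
```

```text
(no output)
```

View pics/w7c.png

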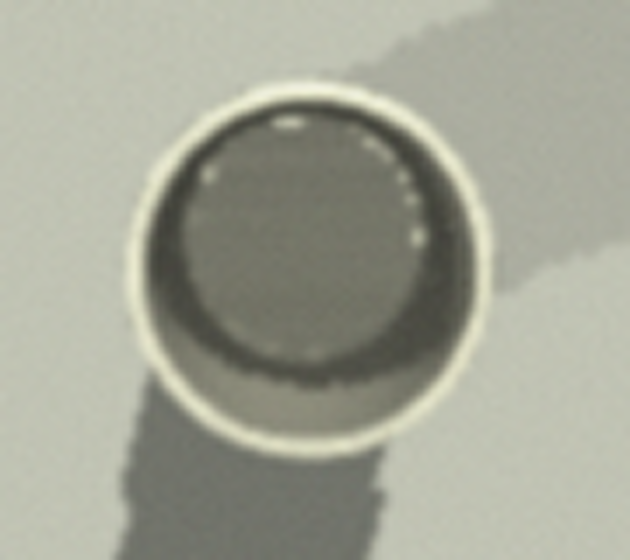

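```bash
python3 -c "
from h import *
p,d,C=load('w7')
A=lambda q:np.array(q,float)/7+[280,90]-.43
N=plane(C,A([(129,268),(491,268),(309,80),(309,458)]),.084);print(N,(N[0]+N[1])/2,(N[2]+N[3])/2,np.linalg.norm(N[0]-N[1]),np.linalg.norm(N[2]-N[3]))
c=((N[0]+N[1])+(N[2]+N[3]))/4; print(c)
go(c[0],c[1],0.14,107); go(c[0],c[1],0.054,107)"
```

```text
[[ 0.6063 -0.2182  0.084 ]
 [ 0.6381 -0.2085  0.084 ]
 [ 0.6173 -0.1976  0.084 ]
 [ 0.6273 -0.2301  0.084 ]] [ 0.6222 -0.2133  0.084 ] [ 0.6223 -0.2138  0.084 ] 0.033225242231081774 0.03399689066503567
[ 0.6223 -0.2136  0.084 ]
now 10.875 [ 0.6387 -0.2708  0.1402] yaw 106.96 q7 0.73
shift [0.0595 0.001  0.0003] turn [-0.0005 -0.0013 -0.0007] rows min 1.0
now 10.875 [ 0.6387 -0.2708  0.1402] yaw 106.96 q7 0.73
shift [0.0594 0.0011 0.0863] turn [-0.0005 -0.0013 -0.0007] rows min 1.7
```

>>> carry_out --pt "0.03 0 0 0 0 0 0" --pt "0.0595 0.001 0 0 0 0 0" --pt "0.0595 0.001 0.03 0 0 0 0" --pt "0.0595 0.001 0.06 0 0 0 0" --pt "0.0595 0.001 0.086 0 0 0 0" --pt "0.0595 0.001 0.086 0 0 0 0" --pt "0.0595 0.001 0.086 0 0 0 255" --pt "0.0595 0.001 0.086 0 0 0 255" --pt "0.0595 0.001 0.086 0 0 0 255" --pt "0.0595 0.001 0.086 0 0 0 255" --force 25

```text
clock: 12.12
position: [0.6228, -0.2153, 0.0558]
tool_rot: [3.14, 0.001, 1.866]
force: [-1.0, 0.0, 7.7]
grip_width: 0.0329
```

>>> carry_out --pt "0 0 0 0 0 0 255" --pt "0 0 0 0 0 0 255"

```text
clock: 12.38
position: [0.6228, -0.2152, 0.0558]
tool_rot: [3.14, 0.001, 1.866]
force: [-0.5, 0.5, 7.0]
grip_width: 0.0328
```

```bash
python3 -c "
from h import *
s=telemetry.observe();print(s['clock'],s['position'],s['tool_rot'],s['force'],s['grip_width'])
go(0.592,-0.0108,0.17,107)"
```

```text
12.375 [ 0.6228 -0.2152  0.0558] [3.1403 0.0006 1.8657] [-0.5185  0.5257  6.9524] 0.03280723769178368
now 12.375 [ 0.6228 -0.2152  0.0558] yaw 106.9 q7 0.67
shift [ 0.2045  0.0301 -0.1143] turn [ 0.0012  0.0006 -0.0018] rows min 3.8
```

>>> carry_out --pt "0 0 -0.04 0 0 0 255" --pt "0.02 0.003 -0.09 0 0 0 255" --pt "0.07 0.01 -0.11 0 0 0 255" --pt "0.12 0.018 -0.11 0 0 0 255" --pt "0.16 0.024 -0.11 0 0 0 255" --pt "0.195 0.029 -0.11 0 0 0 255" --pt "0.2035 0.03 -0.11 0 0 0 255" --pt "0.2035 0.03 -0.11 0 0 0 255" --pt "0.2035 0.03 -0.11 0 0 0 255"

```text
clock: 13.5
position: [0.592, -0.0131, 0.165]
tool_rot: [3.142, 0.001, 1.864]
force: [0.0, -0.9, -0.9]
grip_width: 0.0329
```

```bash
python3 -c "
from h import *
s=telemetry.observe();print(s['clock'],s['position'],s['tool_rot'],s['force'],s['grip_width'])
p,d,C=wgrab('w8')
go(0.5923,-0.0118,0.074,107)
ps,_=imaging.grab_frame('side'); cv2.imwrite('pics/s8.png',cv2.resize(ps[120:280,230:430],None,fx=3.7,fy=3.7,interpolation=cv2.INTER_CUBIC))"
```

```text
13.5 [ 0.592  -0.0131  0.165 ] [3.1416 0.0006 1.8642] [ 0.0178 -0.9278 -0.8824] 0.032906984491761965
now 13.55 [ 0.5919 -0.0131  0.1649] yaw 106.8 q7 0.34
shift [0.0012 0.0007 0.0909] turn [-0.      0.0005 -0.0035] rows min 1.5
```

View pics/w8.png

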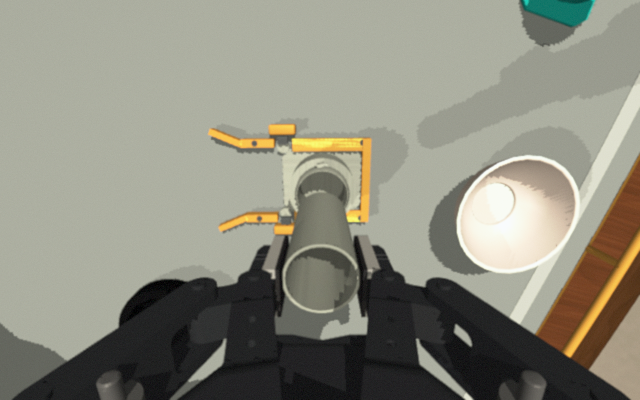

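View pics/s8.png

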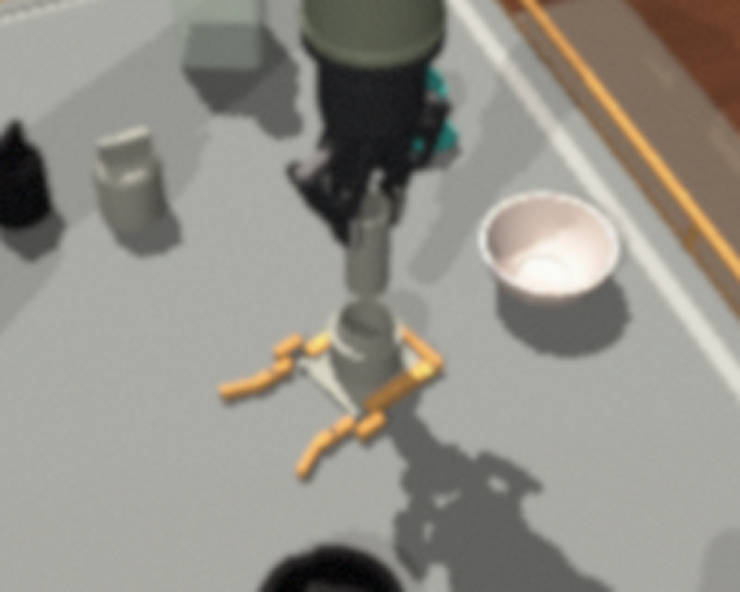

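```bash
python3 -c "
from h import *
p,d,C=load('w8')
N=plane(C,[(282.5,279),(358.5,279),(320.5,246),(320.5,313)],.1935);print(N,(N[0]+N[1])/2,(N[2]+N[3])/2,np.linalg.norm(N[0]-N[1]),np.linalg.norm(N[2]-N[3]))
"
```

```text
[[ 0.5754 -0.0156  0.1935]
 [ 0.6065 -0.0063  0.1935]
 [ 0.5865  0.0038  0.1935]
 [ 0.5959 -0.0273  0.1935]] [ 0.5909 -0.0109  0.1935] [ 0.5912 -0.0118  0.1935] 0.032401747558038 0.032514207408548254
```

The jigger axis is at (0.591, −0.0113) and the base at (0.592, −0.0108), so I'll lower straight down.

>>> carry_out --pt "0 0.001 0.03 0 0 0 255" --pt "0 0.001 0.05 0 0 0 255" --pt "0 0.001 0.065 0 0 0 255" --pt "0 0.001 0.078 0 0 0 255" --pt "0 0.001 0.086 0 0 0 255" --pt "0 0.001 0.088 0 0 0 255"

```text
clock: 14.35
position: [0.5928, -0.0115, 0.0766]
tool_rot: [-3.141, -0.0, 1.866]
force: [-0.2, -0.2, -0.5]
grip_width: 0.0333
```

>>> carry_out --pt "0 0 0.0015 0 0 0 255" --pt "0 0 0.003 0 0 0 255" --pt "0 0 0.003 0 0 0 255"

```text
clock: 14.72
position: [0.5929, -0.0114, 0.074]
tool_rot: [3.141, 0.0, 1.866]
force: [-0.3, 0.4, -1.2]
grip_width: 0.0331
```

>>> carry_out --pt "0 0 0.001 0 0 0 255" --pt "0 0 0.001 0 0 0 255"

```text
clock: 14.98
position: [0.5931, -0.0114, 0.0737]
tool_rot: [3.141, 0.0, 1.866]
force: [-2.8, 0.7, 12.3]
grip_width: 0.033
```

>>> carry_out --pt "0 0 0.001 0 0 0 255" --pt "0 0 0.001 0 0 0 255"

```text
clock: 15.22
position: [0.5935, -0.0114, 0.0735]
tool_rot: [3.14, 0.0, 1.866]
force: [-5.8, 1.4, 25.7]
grip_width: 0.0329
```

>>> carry_out --pt "0 0 -0.0015 0 0 0 255" --pt "0 0 -0.0015 0 0 0 0" --pt "0 0 -0.0015 0 0 0 0" --pt "0 0 -0.0015 0 0 0 0" --pt "0 0 -0.0015 0 0 0 0" --pt "0 0 -0.03 0 0 0 0" --pt "0 0 -0.08 0 0 0 0" --pt "-0.03 0 -0.12 0 0 0 0" --pt "-0.06 0 -0.12 0 0 0 0" --pt "-0.06 0 -0.12 0 0 0 0"

```text
clock: 16.48
position: [0.6104, -0.0713, 0.1922]
tool_rot: [3.141, 0.001, 1.863]
force: [-1.1, 0.7, 0.1]
grip_width: 0.0854
```

```bash
python3 -c "
from h import *
s=telemetry.observe();print(s['clock'],s['position'],s['tool_rot'],s['force'],s['grip_width'])
p,d,C=wgrab('w9')
cv2.imwrite('pics/w9c.png',cv2.resize(p[60:220,240:420],None,fx=4,fy=3.7,interpolation=cv2.INTER_CUBIC))"
```

```text
16.475 [ 0.6104 -0.0713  0.1922] [3.1411 0.0012 1.8627] [-1.0826  0.6793  0.1199] 0.08542401843951593
```

View pics/w9.png

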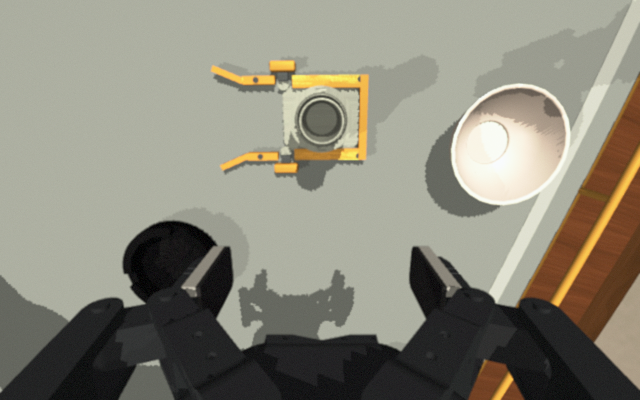

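```bash
python3 -c "
from h import *
p,d,C=load('w1')
q=plane(C,[(153,171),(202,146)],.088);print(q,np.degrees(np.arctan2(*(q[1]-q[0])[[1,0]]))%180, np.linalg.norm(q[0]-q[1]))
p,d,C=load('w9')
N=plane(C,[(301,121),(342,121),(321.5,101),(321.5,141)],.102);print(N.mean(0))
cv2.imwrite('pics/w1t.png',cv2.resize(p[100:200,130:250],None,fx=5,fy=5))
go(0.52,0.235,0.19,175)"
```

```text
[[0.4515 0.2369 0.088 ]
 [0.5035 0.2352 0.088 ]] 178.09146849513144 0.05199003935552233
[ 0.5924 -0.0102  0.102 ]
now 16.525 [ 0.6101 -0.0696  0.1917] yaw 106.81 q7 0.43
shift [0.3177 0.0019 0.0017] turn [-0.0002 -0.     -1.1901] rows min 6.4
```

View pics/w9c.png

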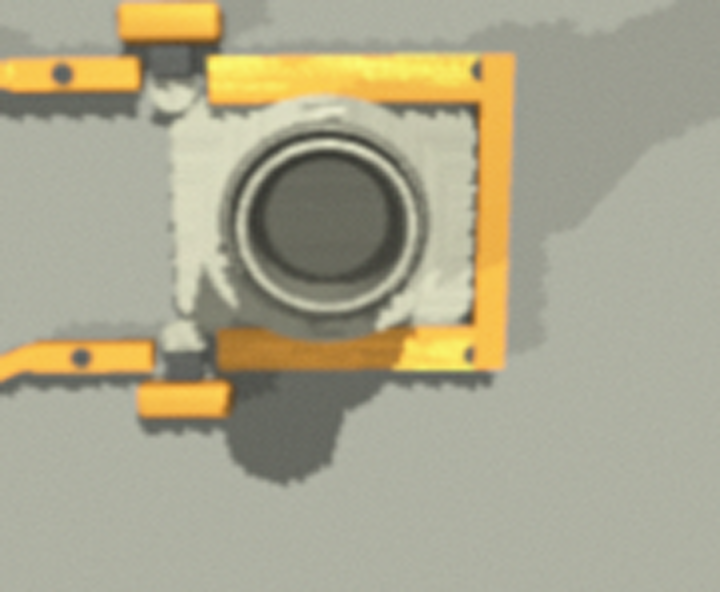

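>>> carry_out --pt "0.04 0 0 0 0 -0.16 0" --pt "0.085 0 0 0 0 -0.33 0" --pt "0.13 0 0 0 0 -0.5 0" --pt "0.175 0 0 0 0 -0.67 0" --pt "0.22 0 0 0 0 -0.84 0" --pt "0.265 0 0.01 0 0 -1.01 0" --pt "0.3 0.001 0.02 0 0 -1.18 0" --pt "0.318 0.002 0.02 0 0 -1.24 0" --pt "0.318 0.002 0.02 0 0 -1.24 0" --pt "0.318 0.002 0.02 0 0 -1.24 0"

```text
clock: 17.77
position: [0.5202, 0.2347, 0.1721]
tool_rot: [-3.141, 0.0, 3.102]
force: [0.3, -0.3, -0.6]
grip_width: 0.0854
```

```bash
python3 -c "
from h import *
s=telemetry.observe();print(s['clock'],s['position'],s['tool_rot'],s['force'],s['grip_width'])
p,d,C=wgrab('w10')
cv2.imwrite('pics/w10c.png',cv2.resize(p[80:230,240:420],None,fx=4,fy=4,interpolation=cv2.INTER_CUBIC))"
```

```text
17.775 [0.5202 0.2347 0.1721] [-3.141   0.0004  3.1022] [ 0.2558 -0.341  -0.6152] 0.08537757383917276
```

View pics/w10.png

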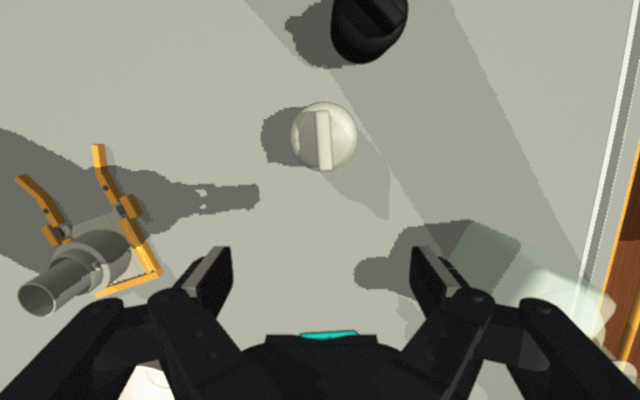

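View pics/w10c.png

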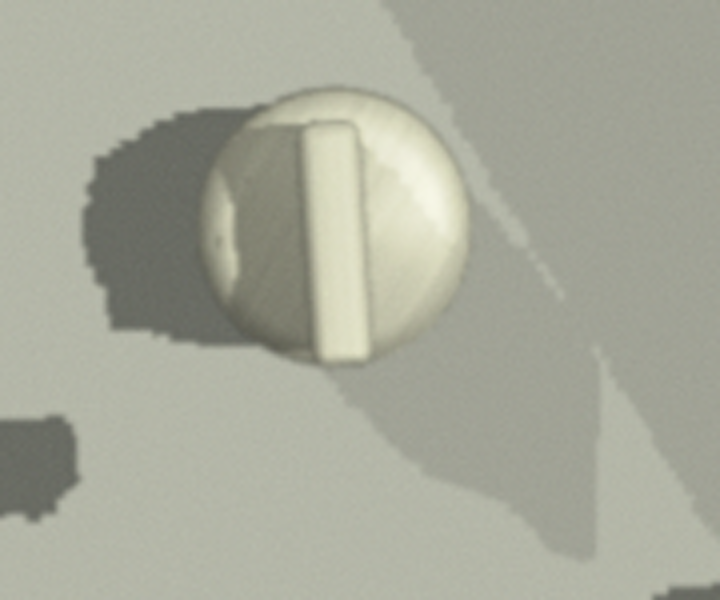

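```bash
python3 -c "
from h import *
p,d,C=load('w10')
A=lambda q:np.array(q,float)/4+[240,80]-.375
q=plane(C,A([(329.5,122),(343.5,361)]),.088);c=q.mean(0);print(q,c,np.degrees(np.arctan2(*(q[0]-q[1])[[1,0]])),np.linalg.norm(q[0]-q[1]))
w=plane(C,A([(308,240),(367,240)]),.088);print('thick',np.linalg.norm(w[0]-w[1]))
a=np.degrees(np.arctan2(*(q[0]-q[1])[[1,0]]))
go(c[0],c[1],0.12,a);go(c[0],c[1],0.065,a)"
```

```text
[[0.449  0.2393 0.088 ]
 [0.493  0.2402 0.088 ]] [0.471  0.2397 0.088 ] -178.714196656742 0.043952689441156864
thick 0.010936974238622211
now 17.825 [0.5203 0.2347 0.1721] yaw 177.75 q7 0.92
shift [0.0494 0.0032 0.0521] turn [-0.0005  0.0005 -0.0617] rows min 1.2
now 17.825 [0.5203 0.2347 0.1721] yaw 177.75 q7 0.92
shift [0.0495 0.0032 0.1071] turn [-0.0005  0.0005 -0.0617] rows min 1.9
```

>>> carry_out --pt "0.025 0.002 0.025 0 0 -0.06 0" --pt "0.0495 0.003 0.05 0 0 -0.061 0" --pt "0.0495 0.003 0.075 0 0 -0.061 0" --pt "0.0495 0.003 0.095 0 0 -0.061 0" --pt "0.0495 0.003 0.106 0 0 -0.061 0" --pt "0.0495 0.003 0.106 0 0 -0.061 0" --pt "0.0495 0.003 0.106 0 0 -0.061 255" --pt "0.0495 0.003 0.106 0 0 -0.061 255" --pt "0.0495 0.003 0.106 0 0 -0.061 255" --pt "0.0495 0.003 0.106 0 0 -0.061 255" --force 40

```text
clock: 19.08
position: [0.4704, 0.2408, 0.0661]
tool_rot: [3.142, 0.0, -3.116]
force: [-0.2, 0.6, 2.5]
grip_width: 0.0124
```

>>> carry_out --pt "0 0 0 0 0 0 255" --pt "0 0 0 0 0 0 255" --pt "0 0 0 0 0 0 255" --pt "0 0 0 0 0 0 255"

```text
clock: 19.58
position: [0.4703, 0.2408, 0.0658]
tool_rot: [-3.142, -0.0, -3.116]
force: [0.3, -0.3, -1.3]
grip_width: 0.0114
```

```bash
python3 -c "
from h import *
s=telemetry.observe();print(s['clock'],s['position'],s['tool_rot'],s['force'],s['grip_width'])
go(0.592,-0.0108,0.24,77)"
```

```text
19.575 [0.4703 0.2408 0.0658] [-3.1416 -0.     -3.1164] [ 0.286  -0.3394 -1.2956] 0.011383126245693436
now 19.575 [0.4703 0.2408 0.0658] yaw -178.56 q7 0.87
shift [-0.1153 -0.2546 -0.1742] turn [-0.0001  0.      1.8228] rows min 9.8
```

>>> carry_out --pt "0 0 -0.04 0 0 0.1 255" --pt "-0.01 -0.02 -0.09 0 0 0.28 255" --pt "-0.022 -0.05 -0.134 0 0 0.46 255" --pt "-0.035 -0.08 -0.134 0 0 0.64 255" --pt "-0.05 -0.11 -0.134 0 0 0.82 255" --pt "-0.064 -0.14 -0.134 0 0 1.0 255" --pt "-0.078 -0.172 -0.134 0 0 1.18 255" --pt "-0.09 -0.2 -0.134 0 0 1.36 255" --pt "-0.104 -0.23 -0.134 0 0 1.54 255" --pt "-0.115 -0.2545 -0.134 0 0 1.72 255"

```text
clock: 20.82
position: [0.592, -0.012, 0.1998]
tool_rot: [-3.142, 0.0, 1.44]
force: [0.2, 0.4, -1.7]
grip_width: 0.0111
```

>>> carry_out --pt "0 0 0 0 0 0.1 255" --pt "0 0 0 0 0 0.1 255" --pt "0 0 0 0 0 0.1 255"

```text
clock: 21.2
position: [0.5916, -0.0103, 0.1998]
tool_rot: [-3.141, -0.0, 1.35]
force: [0.0, -0.8, -1.6]
grip_width: 0.0114
```

```bash
python3 -c "
from h import *
s=telemetry.observe();print(s['clock'],s['position'],s['tool_rot'],s['force'],s['grip_width'])
go(0.592,-0.0108,0.2,77)
p,d,C=wgrab('w11')"
```

```text
21.2 [ 0.5916 -0.0103  0.1998] [-3.1414 -0.0001  1.3499] [ 0.0262 -0.8244 -1.58  ] 0.011365849678129635
now 21.2 [ 0.5916 -0.0103  0.1998] yaw 77.34 q7 -0.11
shift [-0.0004  0.0005 -0.0002] turn [-0.0002 -0.0001  0.006 ] rows min 0.0
```

View pics/w11.png

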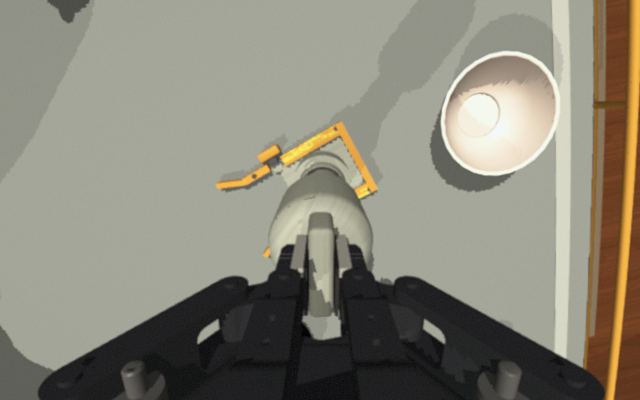

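```bash
python3 -c "
from h import *
p,d,C=load('w11')
cv2.imwrite('pics/w11c.png',cv2.resize(p[155:335,250:400],None,fx=4,fy=3.3,interpolation=cv2.INTER_CUBIC))"
```

```text
(no output)
```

View pics/w11c.png

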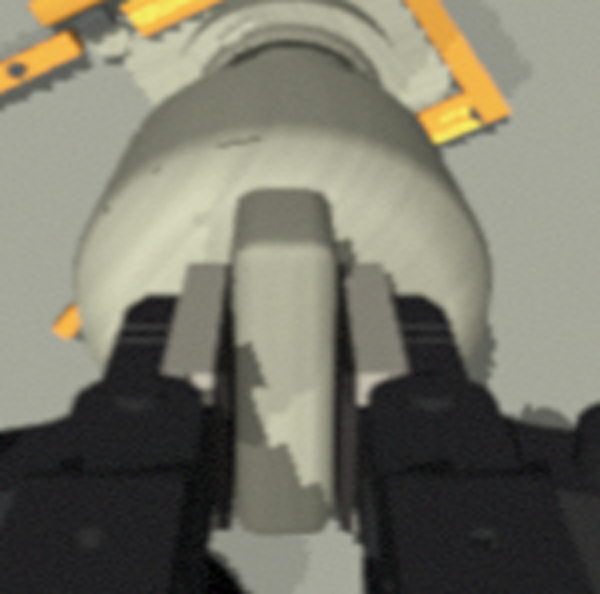

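```bash
python3 -c "
from h import *
p,d,C=load('w11')
A=lambda q:np.array(q,float)/[4,3.3]+[250,155]-.37
for z in (.222,.220):
  q=plane(C,A([(286,243),(282,533)]),z);c=q.mean(0);print(q,c,np.linalg.norm(q[0]-q[1]),np.degrees(np.arctan2(*(q[0]-q[1])[[1,0]])))
q=plane(C,A([(286,188)]),.196);print('fin root front',q, 'axis',q-[.023*np.cos(np.radians(77)),.023*np.sin(np.radians(77)),0])
q=plane(C,A([(76,285),(490,285)]),.17);print('body',q.mean(0),np.linalg.norm(q[0]-q[1]))
W=C[2]; 
"
```

```text
[[ 0.596   0.0121  0.222 ]
 [ 0.5858 -0.0311  0.222 ]] [ 0.5909 -0.0095  0.222 ] 0.044359823446318565 76.76070597140088
[[ 0.5958  0.0113  0.22  ]
 [ 0.5855 -0.0326  0.22  ]] [ 0.5907 -0.0106  0.22  ] 0.045102208153569995 76.76070597140094
fin root front [[0.5957 0.0108 0.196 ]] axis [[ 0.5905 -0.0116  0.196 ]]
body [ 0.5891 -0.0166  0.17  ] 0.06426190912486666
```

>>> carry_out --pt "0 0.001 0.02 0 0 0 255" --pt "0 0.001 0.04 0 0 0 255" --pt "0 0.001 0.055 0 0 0 255" --pt "0 0.001 0.062 0 0 0 255" --pt "0 0.001 0.068 0 0 0 255" --pt "0 0.001 0.068 0 0 0 255"

```text
clock: 22.0
position: [0.5927, -0.011, 0.1318]
tool_rot: [-3.142, 0.0, 1.347]
force: [-0.7, -0.0, -1.2]
grip_width: 0.0109
```

>>> carry_out --pt "0 0 0.003 0 0 0 255" --pt "0 0 0.006 0 0 0 255" --pt "0 0 0.009 0 0 0 255" --pt "0 0 0.009 0 0 0 255"

```text
clock: 22.5
position: [0.5926, -0.0109, 0.1227]
tool_rot: [-3.141, 0.0, 1.347]
force: [0.3, -0.9, -1.4]
grip_width: 0.0111
```

>>> carry_out --pt "0 0 0.002 0 0 0 255" --pt "0 0 0.004 0 0 0 255" --pt "0 0 0.006 0 0 0 255" --pt "0 0 0.006 0 0 0 255"

```text
clock: 23.0
position: [0.5927, -0.0109, 0.1167]
tool_rot: [-3.141, 0.0, 1.347]
force: [1.0, 1.1, -2.4]
grip_width: 0.0106
```

>>> carry_out --pt "0 0 0.001 0 0 0 255" --pt "0 0 0.001 0 0 0 255"

```text
clock: 23.25
position: [0.5927, -0.011, 0.1158]
tool_rot: [3.142, -0.0, 1.347]
force: [1.1, 1.0, -2.1]
grip_width: 0.0112
```

>>> carry_out --pt "0 0 0.001 0 0 0 255" --pt "0 0 0.001 0 0 0 255"

```text
clock: 23.5
position: [0.5928, -0.011, 0.1156]
tool_rot: [3.141, -0.0, 1.347]
force: [-3.5, 1.4, 10.8]
grip_width: 0.0109
```

>>> carry_out --pt "0 0 0.0005 0 0 0 255" --pt "0 0 0.0005 0 0 0 255"

```text
clock: 23.75
position: [0.5929, -0.011, 0.1155]
tool_rot: [3.141, -0.001, 1.347]
force: [-6.6, 1.4, 19.8]
grip_width: 0.0109
```

Seated: the lower edge is at 0.0497, on the shoulder. I'll ease the load and twist clockwise.

>>> carry_out --pt "0 0 -0.001 0 0 0 255" --pt "0 0 -0.001 0 0 0.13 255" --pt "0 0 -0.001 0 0 0.26 255" --pt "0 0 -0.001 0 0 0.4 255" --pt "0 0 -0.001 0 0 0.54 255" --pt "0 0 -0.001 0 0 0.68 255" --pt "0 0 -0.001 0 0 0.8 255" --pt "0 0 -0.001 0 0 0.9 255" --pt "0 0 -0.001 0 0 0.98 255" --pt "0 0 -0.001 0 0 0.98 255"

```text
clock: 25.0
position: [0.5931, -0.0111, 0.1156]
tool_rot: [3.141, -0.001, 0.367]
force: [0.7, -0.9, 4.7]
grip_width: 0.0112
```

```bash
python3 -c "
from h import *
s=telemetry.observe();print(s['clock'],s['position'],s['tool_rot'],s['force'],s['moment'],s['grip_width'],np.degrees(s['tool_rot'][2]))"
```

```text
25.0 [ 0.5931 -0.0111  0.1156] [ 3.1408 -0.0006  0.3673] [ 0.717  -0.8764  4.7178] [-0.2301 -0.3643 -0.0608] 0.011222210014087516 21.0427867142936
```

>>> carry_out --pt "0 0 0 0 0 0.04 255" --pt "0 0 0 0 0 0.07 255" --pt "0 0 0 0 0 0.07 255"

```text
clock: 25.38
position: [0.593, -0.011, 0.1156]
tool_rot: [3.141, -0.001, 0.296]
force: [1.9, 0.2, 6.2]
grip_width: 0.0111
```

```bash
python3 -c "
from h import *
s=telemetry.observe();print(s['clock'],s['position'],s['tool_rot'],s['force'],s['moment'],s['grip_width'],np.degrees(s['tool_rot'][2]))"
```

```text
25.375 [ 0.593  -0.011   0.1156] [ 3.1413 -0.0007  0.2957] [1.9226 0.2371 6.1721] [-0.0921 -0.6526  0.0216] 0.011067191695638707 16.94372867212335
```

>>> carry_out --pt "0 0 0 0 0 0.025 255" --pt "0 0 0 0 0 0.04 255" --pt "0 0 0 0 0 0.04 255"

```text
clock: 25.75
position: [0.5933, -0.0109, 0.1157]
tool_rot: [3.141, -0.001, 0.256]
force: [4.3, 1.0, 5.6]
grip_width: 0.011
```

```bash
python3 -c "
from h import *
s=telemetry.observe();print(s['clock'],s['position'],s['tool_rot'],s['force'],s['moment'],s['grip_width'],np.degrees(s['tool_rot'][2]))"
```

```text
25.75 [ 0.5933 -0.0109  0.1157] [ 3.1413 -0.0013  0.2564] [4.3407 0.9935 5.6339] [ 0.1062 -1.1804  0.1302] 0.011012204347171687 14.692074163105215
```

>>> carry_out --pt "0 0 0 0 0 -0.02 255" --pt "0 0 0 0 0 -0.02 0" --pt "0 0 0 0 0 -0.02 0" --pt "0 0 0 0 0 -0.02 0" --pt "0 0 0 0 0 -0.02 0" --pt "0 0 -0.02 0 0 -0.02 0" --pt "0 0 -0.06 0 0 -0.02 0" --pt "-0.04 0 -0.1 0 0 -0.02 0" --pt "-0.09 0 -0.1 0 0 -0.02 0" --pt "-0.09 0 -0.1 0 0 -0.02 0"

```text
clock: 27.0
position: [0.5033, -0.0347, 0.217]
tool_rot: [-3.14, -0.001, 0.275]
force: [0.6, 0.9, -0.1]
grip_width: 0.0853
```

```bash
python3 -c "
from h import *
s=telemetry.observe();print(s['clock'],s['position'],s['tool_rot'],s['force'],s['moment'],s['grip_width'])
p,d,C=wgrab('w12')
cv2.imwrite('pics/w12c.png',cv2.resize(p[40:240,220:420],None,fx=3,fy=3,interpolation=cv2.INTER_CUBIC))
ps,_=imaging.grab_frame('side'); cv2.imwrite('pics/s12.png',cv2.resize(ps[140:280,250:420],None,fx=4.2,fy=4.2,interpolation=cv2.INTER_CUBIC))"
```

```text
27.0 [ 0.5033 -0.0347  0.217 ] [-3.1398 -0.001   0.2746] [ 0.5575  0.859  -0.0781] [ 0.0126 -0.0295  0.044 ] 0.08533639611026644
```

View pics/w12c.png

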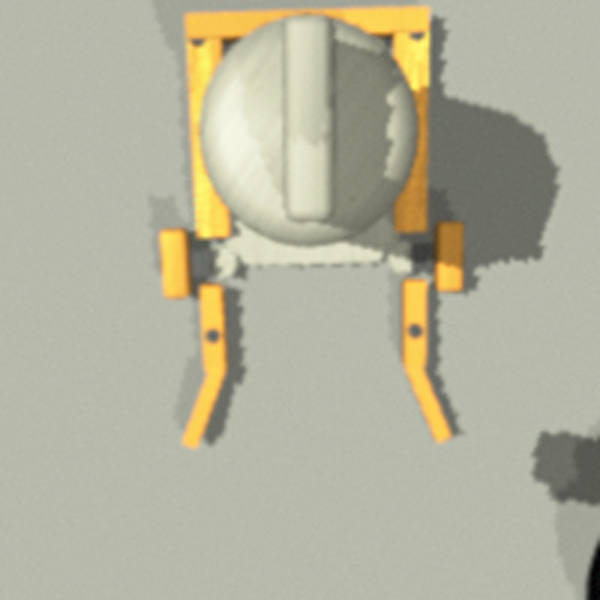

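View pics/s12.png

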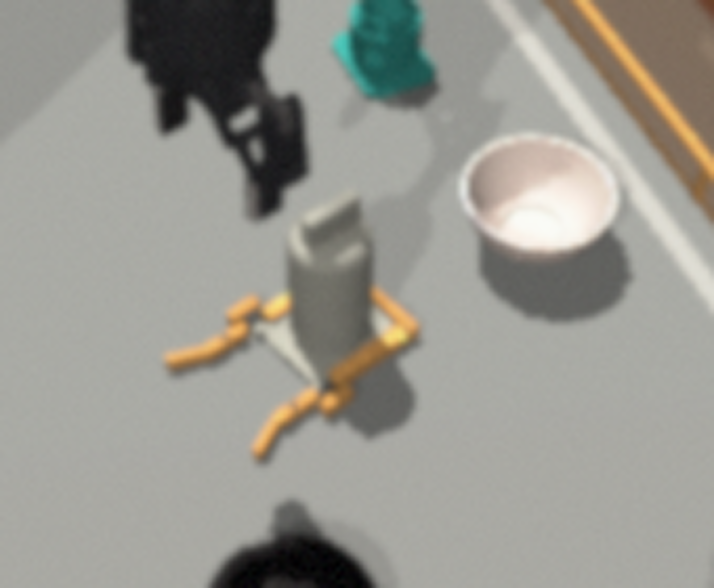

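```bash
python3 -c "
from h import *
p,d,C=load('w12')
A=lambda q:np.array(q,float)/3+[220,40]-.33
for z in (.138,.146):
  q=plane(C,A([(308,17),(306,219)]),z);print(z,q,q.mean(0),np.linalg.norm(q[0]-q[1]),np.degrees(np.arctan2(*(q[0]-q[1])[[1,0]])))
uv=A([(308,100)]);u=uv[0].round().astype(int);print('fin top by depth',deproj(C,uv,[d[u[1],u[0]]]))
from workcell import ticket
ticket.job_done()"
```

```text
0.138 [[ 0.6117 -0.0041  0.138 ]
 [ 0.5693 -0.0156  0.138 ]] [ 0.5905 -0.0098  0.138 ] 0.04390571799433679 15.192388030610958
0.146 [[ 0.6102 -0.0045  0.146 ]
 [ 0.5693 -0.0155  0.146 ]] [ 0.5897 -0.01    0.146 ] 0.04231477539913532 15.192388030610926
fin top by depth [[ 0.595  -0.0088  0.1364]]
the job is handed in; nothing more can be done
```

The shaker is put away: the lower half is home in the keeper, the jigger stands inside it, and the top is down and twisted to its stop. I handed the job in at about 27 s; it gives no verdict, so success rests on the checks below.

- **Lower half:** I slid it in until the resistance fell away as the rollers snapped in, then rose again at the stop. The picture taken after letting go shows the foot against the stop with the rollers behind it, centred at (0.592, −0.011), where keeper_home was measured.
- **Jigger:** I lowered it until it touched the floor, then released it. It measured within 1 mm of the base axis.
- **Top:** I lowered it with the fin 60° counter-clockwise of the rails. It seated with its edge 49.7 mm above the tier, against 50 mm nominal. I then twisted it clockwise until a slight torque rose at about 62° of tool turn.
- **Last checks:** The fin lies at 15.2° against the rails' 17.0°, 1.8° off where 11° is allowed. Its top reads 136.4 mm by depth, against 138 mm if fully down and about 146 mm if resting on the lugs. The gripper is open and clear.

The top's centre measured about 1.5 mm from the base axis in the last picture, inside the 4 mm allowed and about the size of the camera error. I saw no contact with the dish, bowl or decanters and left the look-alikes alone, but I did not re-measure where any of them stand. No check failed.

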